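# Rivet the label reels on the cross-slide hand press

### The arm

A 6-joint arm with a two-finger parallel gripper is mounted at the origin on a cart in front of the work surface, level with it; the furniture and walls round the work are solid. World frame = base frame: x ahead of the robot, y to its left, z up, the work surface at z = 0. Lengths are in mm, angles in rad, forces in N, time in s.
With the tool pointing down it reaches from about 350 to 775 mm from the base axis. Payload 7.3 kg.
Tool frame: the origin (TCP) lies at the very end of the fingers, on their centre line; the grasp point (between the pads) lies 19 mm behind it; z points along the fingers, y is the line along which they close (so a half turn about z gives the same grasp; the last joint's range is limited). The gripper opens to 92 mm and grips with 3 to 60 N. Pads are 19 mm wide; open, the fingers measure 130 mm over their backs; the gripper's body (75 mm by 190 mm) begins 47 mm behind the grasp point.
Start: joints at [-1.333, 0.342, 1.524, -0, 1.275, -0.146], TCP at [196.608, -486.816, 226.741] pointing down, gripper open.
Joint ranges: [-2.53, 2.53], [-0.77, 2.02], [0.04, 2.7], [-1, 4.14], [0.28, 2.66], [-3.11, 3.11]. Speed limits (rad/s): [2.57, 2.57, 3.14, 3.14, 3.14, 3.14].

### API

Orientations are given as [roll, pitch, yaw] about the fixed x, y, z axes, in that order (R = Rz(yaw) Ry(pitch) Rx(roll)).
In Python, from plant import * gives the robot as it stands.
- The arm moves only by the tool arm_command, never from a script. Its arguments are lists of equal length, an entry for each row: "gripper": the finger opening in mm, from 0 to 91.8; "dp": the shift along the tool's x, y, z in units of 25 mm (1.0 is 25 mm), a list of three; "twist": the turn about the tool's z in units of 5 degrees (1.0 is 5 degrees). A call has exactly 5 rows; each row shifts and turns the commanded pose from where the row before left it, along the tool's axes as they then stand; what a row does not reach is not made up. A row lasts 1/8 s, in which the tool goes at most 62.5 mm and 10.7 degrees, less where a joint would pass 70% of its speed; a pose out of reach is approached as far as the arm can. A call is refused whole if a number of a shift passes 1 or a number of a turn 1, either way. A call with a gripper value outside its range is refused whole. The fingers move at their own pace and stop on an object; the grip force is fixed at half the most. Time passes only in rows, so rows that do not move let the fingers close, or fill a call up. It gives the time, the measured TCP pose, the force, the opening and the grip force at its end, in the units of the state.
- get_obs(): the state, without advancing time (a new reading comes with each control period).
- capture(name): name is "scene" or "top"; returns the picture (480x640x3 uint8, red, green, blue); there is no depth.
- get_calibration(name): a dict with "mtx" (3x3 intrinsics, pixels), "position" and "attitude" of the camera in the world. Camera axes: x right, y down, z forward; pixel columns grow to the right and rows downward; lengths in mm; the calibration is good to about 2 mm. A picture is of the moment at which its call begins. get_calibration takes no time and is no camera call.
- close_job(): hands the job in; it is judged then, once.
The state is a dict: "time": time; "joint_positions": joint angles; "dq": joint speeds; "tau": joint torques, N m; "tool_pos": TCP position; "tcp_rot": TCP orientation; "contact_force": force on the tool from outside, world axes, zero at the start; "moment": the same for the moment, N m; "grip_width": finger opening in mm; "finger_force": force on a finger pad.
Only numpy, scipy, OpenCV 4.12 (cv2) and the standard library are available. Lean on these libraries where they do the work, as an engineer would, in place of code of your own. Each camera call takes 0.05 s, during which the arm holds its last target. There are 200 camera calls.

### The job

The cheek plates of the label reels still have to be riveted on: slide each reel up off its spindle, set it in the nest of the press table, and run the table in under the ram so that each of the reel's two white rivets in turn stands beneath it and can be pressed fully home with the lever. Then draw the table out and stand the finished reel, flat and rivets up, in the grey tray. Do this for every reel on the stand, and do not disturb the mug, the tape roll or the glue stick.

Things in the scene. Friction and masses are not known exactly. Their poses are not given: they have to be found in the camera images.
- press: Green C-frame hand press, fixed. Origin on the desk under the ram's axis; x points to the column, away from the operator, y to the left. Foot plate 130 mm wide, x -210 to +120 mm, 10 mm high; column 50 mm wide from x = +74 mm; head 50 mm wide from x = -30 mm, 107 to 169 mm above the desk. Below the ram a table on crossed slides.
- ram_tip (a point): Centre of the round lower end of the ram's nose, a steel pin 10 mm in diameter. At rest it is 88 mm above the desk. It moves straight down, 18 mm at most, when the lever is pulled down.
- lever (a joint): Lever of the press, rad: 0 = up, at rest (a spring returns it), 0.68 = fully down. The ram goes down 25 mm per rad. It pivots about an axis along the press's x, 137 mm above the desk in front of the head, and reaches 140 mm to the left (+y), 0.3 rad above level at rest. A rivet is home at about 0.6 rad; this takes at most about 12 N down at the ball.
- lever_ball (a point): Centre of the black ball (32 mm in diameter) at the lever's end. At rest it is 178 mm above the desk, 134 mm to the left of the ram axis and 44 mm in front of it; with the lever down, about 95 mm above the desk. Push it down from above.
- table_x (a joint): Slide of the table along the press's x axis, m: 0 = nest in line with the ram in x, negative = drawn out towards the operator, range -0.145 to 0.026. About 1.5 N of friction; stays where it is left. Drawn out near -0.145 the nest is clear of the head and lever, for loading from above.
- table_y (a joint): Slide of the table along the press's y axis, m: 0 = nest in line with the ram in y, range -0.028 to 0.028, friction as above.
- nest (a point): Centre of the floor of the round black nest on the table, 34 mm above the desk: a ring 8 mm high, 68 mm inside and 80 mm outside diameter, that holds one reel. It moves with the table.
- table_knob (a point): Grip point of the upright black knob that moves the table both ways: 118 mm to the press's right (-y) of the nest's centre, 18 mm thick (22 mm at its head), standing from 34 to 88 mm above the desk; this point is 68 mm above the desk on its axis.
- stand: Fixed wooden stand 88 x 275 x 12 mm, origin under its centre, long side along its y. Three upright steel spindles, 10 mm in diameter, stand on its y axis at -92, 0 and +92 mm and end 75 mm above the desk. Each may carry one reel, resting on the wood at 12 mm.
- tray: Loose shallow grey plastic tray, 150 x 275 mm and 20 mm high, walls and floor 4 mm thick, origin under its centre, long side along its y. Finished reels go in here.
- mug: Coffee mug, a bystander, 82 mm across and 94 mm high, origin under its middle.
- roll_tape: Roll of clear tape standing on its side face, a bystander, 94 mm across and 48 mm high, origin under its middle.
- glue: Glue stick standing upright, a bystander, 27 mm across and 90 mm high, origin under its middle.
- reel_a: Label reel (may be absent), on a spindle at the start: wound white roll 60 mm in diameter, 34 mm high, 16 mm bore, 0.14 kg; on top the blue cheek plate (56 mm, 34 to 37 mm up) with two collars (23 mm outside, 18 mm inside diameter, 37 to 43 mm up) at x = -19 and +19 mm, y = 0, each with a white rivet. Origin: centre of the underside; z up its axis. Take it from above round the roll.
- reel_a_rivet1 (a joint): How far the white push rivet at x = -19 mm of reel_a is pushed in, m: 0 = proud (top of its 16 mm head 47 mm above the reel's underside, 4 mm above the collar's rim), 0.008 = fully home (39 mm up, 4 mm below the rim). Takes about 25 N; stays where it is pushed.
- reel_a_rivet2 (a joint): How far the white push rivet at x = +19 mm of reel_a is pushed in, m: 0 = proud (top of its 16 mm head 47 mm above the reel's underside, 4 mm above the collar's rim), 0.008 = fully home (39 mm up, 4 mm below the rim). Takes about 25 N; stays where it is pushed.
- reel_b: Label reel (may be absent), on a spindle at the start: wound white roll 60 mm in diameter, 34 mm high, 16 mm bore, 0.14 kg; on top the orange cheek plate (56 mm, 34 to 37 mm up) with two collars (23 mm outside, 18 mm inside diameter, 37 to 43 mm up) at x = -19 and +19 mm, y = 0, each with a white rivet. Origin: centre of the underside; z up its axis. Take it from above round the roll.
- reel_b_rivet1 (a joint): How far the white push rivet at x = -19 mm of reel_b is pushed in, m: 0 = proud (top of its 16 mm head 47 mm above the reel's underside, 4 mm above the collar's rim), 0.008 = fully home (39 mm up, 4 mm below the rim). Takes about 25 N; stays where it is pushed.
- reel_b_rivet2 (a joint): How far the white push rivet at x = +19 mm of reel_b is pushed in, m: 0 = proud (top of its 16 mm head 47 mm above the reel's underside, 4 mm above the collar's rim), 0.008 = fully home (39 mm up, 4 mm below the rim). Takes about 25 N; stays where it is pushed.
- reel_c: Label reel (may be absent), on a spindle at the start: wound white roll 60 mm in diameter, 34 mm high, 16 mm bore, 0.14 kg; on top the yellow cheek plate (56 mm, 34 to 37 mm up) with two collars (23 mm outside, 18 mm inside diameter, 37 to 43 mm up) at x = -19 and +19 mm, y = 0, each with a white rivet. Origin: centre of the underside; z up its axis. Take it from above round the roll.
- reel_c_rivet1 (a joint): How far the white push rivet at x = -19 mm of reel_c is pushed in, m: 0 = proud (top of its 16 mm head 47 mm above the reel's underside, 4 mm above the collar's rim), 0.008 = fully home (39 mm up, 4 mm below the rim). Takes about 25 N; stays where it is pushed.
- reel_c_rivet2 (a joint): How far the white push rivet at x = +19 mm of reel_c is pushed in, m: 0 = proud (top of its 16 mm head 47 mm above the reel's underside, 4 mm above the collar's rim), 0.008 = fully home (39 mm up, 4 mm below the rim). Takes about 25 N; stays where it is pushed.

How it is judged:
By the outcome, as a careful person would: the job done as asked, in the order asked, and still so for the second after the job is handed in, with the robot touching nothing.
Of reel_a, reel_b, reel_c only 2 to 3 are there at a start; the rules pass over those that are not, and their reading is None.
At some moment in a run one of tray, reel_a, reel_b, reel_c may be knocked a few centimetres aside while the robot is not near it.
Once in a run the grip may slacken for a moment while it holds something.
It also fails if it takes over 210 s, if anything falls off the work surface, if the arm or the gripper's body presses on something with over 40 N, if the wrist force passes 120 N, or if a joint passes its speed limit or range.

## Working session

There is one attempt and no reset: what is moved stays moved. The work goes in short steps, Python scripts to look and compute and a tool call to move; the robot and the scene stay as the last step left them, time stands still between calls to the robot, and variables do not carry over. Pictures are saved under pics/ and viewed, at most 14 in all, crops included, and the job is handed in when it is done.

Besides the shell and the picture viewer there is one more tool, called after ">>>" as a command line: name --pt "numbers of a row" for each row, then --argument value for the rest. arm_command: Moves the arm, as the interface text tells. Its arguments: {"type":"object","properties":{"gripper":{"type":"array"},"dp":{"type":"array"},"twist":{"type":"array"}},"required":["gripper","dp","twist"]}

```bash
mkdir -p pics; ls; python3 - <<'E'
from plant import *
import cv2
o=get_obs();print({k:o[k] for k in('time','tool_pos','tcp_rot','grip_width')})
for n in('scene','top'):
    c=get_calibration(n);print(n,c)
    cv2.imwrite(f'pics/{n}0.png',cv2.cvtColor(capture(n),cv2.COLOR_RGB2BGR))
E
```

```text
pics
{'time': 0.0, 'tool_pos': array([ 196.48441902, -486.39816868,  226.0432343 ]), 'tcp_rot': array([-3.14003202e+00, -2.22168167e-04,  3.83769315e-01]), 'grip_width': 92.05836675380684}
scene {'mtx': array([[606.03660685,   0.        , 326.36880307],
       [  0.        , 606.03660685, 226.83319986],
       [  0.        ,   0.        ,   1.        ]]), 'position': array([-133.31080646,  550.68114543, 1052.74642825]), 'attitude': array([-2.3685578 , -0.00829256, -2.16935225])}
top {'mtx': array([[528.94026871,   0.        , 321.23451692],
       [  0.        , 528.94026871, 241.30898123],
       [  0.        ,   0.        ,   1.        ]]), 'position': array([ 481.02894871,   27.92667917, 1564.73141158]), 'attitude': array([-3.05362321,  0.00921736, -1.58337943])}
```

View pics/top0.png

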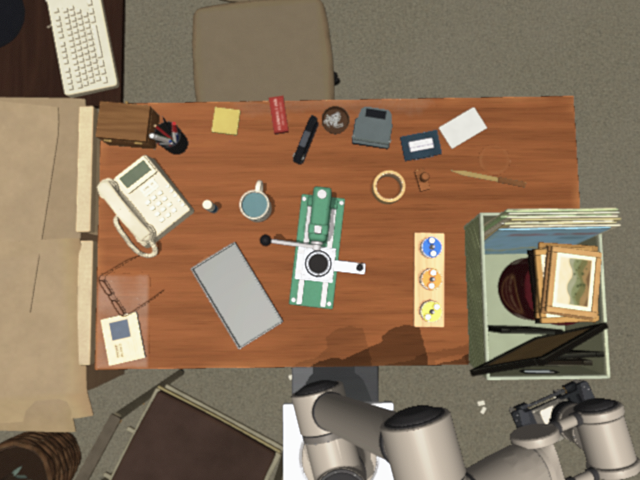

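View pics/scene0.png

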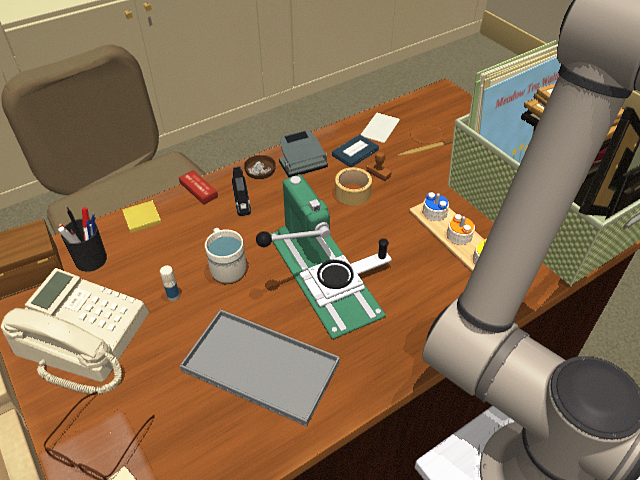

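```bash
cat > h.py <<'E'
from plant import *
import cv2, numpy as np
from scipy.spatial.transform import Rotation as Ro
def cam(n):
    c=get_calibration(n);return c['mtx'],np.array(c['position']),Ro.from_euler('xyz',c['attitude']).as_matrix()
def ray(n,uv,z):
    K,p,R=cam(n);d=R@np.linalg.inv(K)@np.array([uv[0],uv[1],1.])
    return (p+d*(z-p[2])/d[2])[:2]
def proj(n,P):
    K,p,R=cam(n);q=K@R.T@(np.array(P,float)-p);return q[:2]/q[2]
def mask(img,lo,hi,box=None):
    m=cv2.inRange(cv2.cvtColor(img,cv2.COLOR_RGB2HSV),np.array(lo),np.array(hi))
    if box:
        k=np.zeros_like(m);x0,y0,x1,y1=box;k[y0:y1,x0:x1]=255;m&=k
    return m
def blobs(m,amin=8):
    n,l,s,c=cv2.connectedComponentsWithStats(m)
    return [(s[i,4],c[i]) for i in range(1,n) if s[i,4]>=amin]
def crop(img,box,f,name):
    x0,y0,x1,y1=box
    cv2.imwrite(name,cv2.cvtColor(cv2.resize(img[y0:y1,x0:x1],None,fx=f,fy=f,interpolation=cv2.INTER_CUBIC),cv2.COLOR_RGB2BGR))
E
python3 - <<'E'
from h import *
t=cv2.cvtColor(cv2.imread('pics/top0.png'),cv2.COLOR_BGR2RGB);s=cv2.cvtColor(cv2.imread('pics/scene0.png'),cv2.COLOR_BGR2RGB)
for nm,lo,hi in(('blue',(100,150,100),(125,255,255)),('orange',(8,200,200),(16,255,255)),('yellow',(23,150,180),(33,255,255))):
    for n,im,box in(('top',t,(400,220,450,340)),('scene',s,(400,170,520,290))):
        for a,c in blobs(mask(im,lo,hi,box),15):print(nm,n,a,c.round(1),ray(n,c,49).round(1))
g=mask(t,(60,80,40),(90,255,255),(280,170,360,320))
g=max(cv2.findContours(g,0,2)[0],key=cv2.contourArea)
r=cv2.minAreaRect(g);b=cv2.boxPoints(r);print(r,[ray('top',p,10).round(1) for p in b])
gt=mask(t,(0,0,90),(179,40,200),(180,230,290,355));gt=max(cv2.findContours(gt,0,2)[0],key=cv2.contourArea)
r=cv2.minAreaRect(gt);b=cv2.boxPoints(r);print('tray',r,ray('top',r[0],15),[ray('top',p,20).round(1) for p in b])
for z,pt in((42,(319,263)),(88,(361,268)),(178,(265,240))):print(z,ray('top',pt,z))
A=cv2.resize(t[180:330,240:380],None,fx=4,fy=4,interpolation=2)
B=cv2.resize(t[230:330,405:455],None,fx=4,fy=4,interpolation=2)
A=cv2.copyMakeBorder(A,0,0,0,0,0);B=cv2.copyMakeBorder(B,0,200,0,0,0)
cv2.imwrite('pics/c1.png',cv2.cvtColor(np.hstack([A,B]),cv2.COLOR_RGB2BGR))
crop(s,(240,165,400,340),3.4,'pics/c2.png')
E
```

```text
blue top 67 [426.7 247. ] [ 594.3 -262.1]
blue top 50 [436.9 246.3] [ 596.1 -291.4]
blue scene 184 [435.2 202.5] [ 592.5 -272.2]
orange scene 15 [456.3 220. ] [ 519.9 -273.7]
orange scene 21 [464.7 230.8] [ 482.9 -265.6]
yellow scene 67 [480.3 246.5] [ 427.1 -260.8]
((319.8719177246094, 222.15245056152344), (42.18484878540039, 69.68229675292969), 6.34019136428833) [array([580.5, 118.1]), array([786.9,  93.5]), array([771.1, -31.2]), array([565.1,  -5.1])]
tray ((236.46481323242188, 294.9779052734375), (94.25896453857422, 52.14324951171875), 58.671302795410156) [463.91435898 289.95010294] [array([543.4, 426.3]), array([621.3, 295.9]), array([385.4, 153.4]), array([309.4, 282.4])]
42 [552.88334634  47.49535728]
88 [535.24316985 -70.04104388]
178 [608.93861036 187.3061701 ]
```

View pics/c1.png

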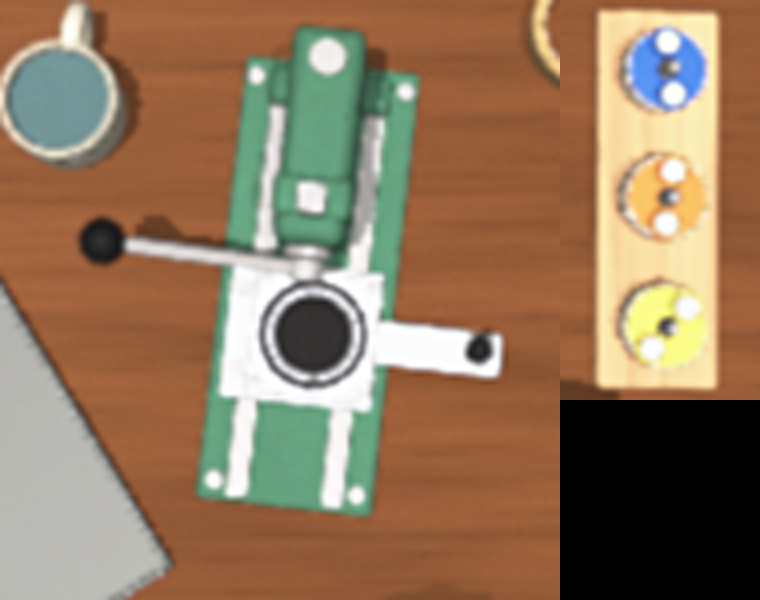

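View pics/c2.png

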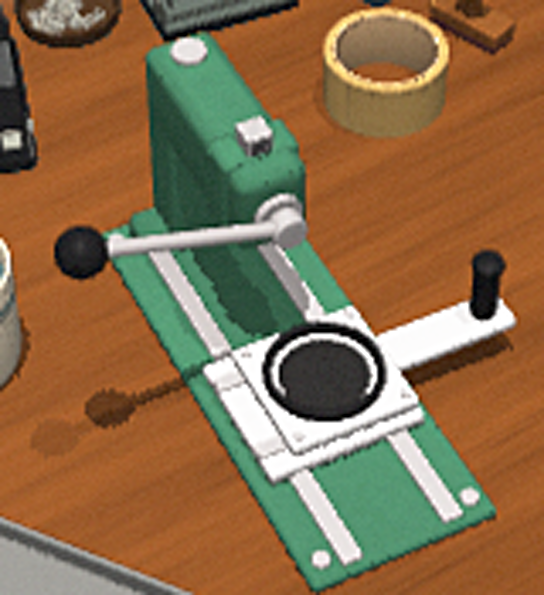

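```bash
python3 - <<'E'
from h import *
A=lambda x,y:(240+x/4-.375,180+y/4-.375); B=lambda x,y:(405+(x-560)/4-.375,230+y/4-.375)
r=lambda uv,z:ray('top',uv,z)
C=[r(A(*p),10) for p in((248,58),(418,75),(198,497),(371,515))]
print(np.round(C,1))
# fit press pose
L=np.array([(120,65),(120,-65),(-210,65),(-210,-65)],float);W=np.array(C)
lm,wm=L.mean(0),W.mean(0);U,S,V=np.linalg.svd((L-lm).T@(W-wm));R=(U@V).T;R=R if np.linalg.det(R)>0 else R
o=wm-R@lm;yaw=np.arctan2(R[1,0],R[0,0]);print('press',o,np.degrees(yaw),np.round(W-(L@R.T+o),1).tolist())
P=lambda x,y:(R@np.array([x,y])+o)
nest=r(A(313,333),42);print('nest px',nest,'local',R.T@(nest-o))
k=r(A(479,349),88);print('knob',k,R.T@(k-o),'knob expected from nest',nest+R@[0,-118])
b=r(A(102,241),178);print('ball',b,R.T@(b-o), 'expected',P(-44,134))
kb=ray('scene',(240+488/3.4,165+258/3.4),88);print('knob scene',kb)
bs=ray('scene',(240+82/3.4,165+252/3.4),178);print('ball scene',bs)
ns=ray('scene',(240+325/3.4,165+372/3.4),42);print('nest scene',ns)
print('stand',[r(B(*p),12).round(1) for p in((597,10),(718,13),(716,388),(596,387))])
for n,a,b,s in(('blue',(667,42),(672,94),(668,67)),('or',(672,172),(665,223),(669,197)),('yel',(686,308),(651,348),(667,327))):
    a=r(B(*a),59);b=r(B(*b),59);print(n,a.round(1),b.round(1),(a+b)/2,np.degrees(np.arctan2(*(a-b)[::-1])),'spindle',r(B(*s),75))
E
```

```text
[[760.   97.1]
 [745.5 -29.1]
 [436.1 136.7]
 [421.5  10.5]]
press [635.42879204  48.37631275] -6.914908039344602 [[-2.4, -1.4], [-1.3, 1.5], [1.3, -1.5], [2.3, 1.4]]
nest px [553.28558264  50.73088813] local [-81.8291832   -7.55219527]
knob [538.43714503 -65.57227767] [ -82.56727754 -124.79705738] knob expected from nest [539.07895557 -66.4107857 ]
ball [609.26495464 186.97538894] [-42.66017876 134.44091437] expected [607.88179525 186.69898973]
knob scene [535.17121491 -65.5619691 ]
ball scene [608.10141476 185.07746351]
nest scene [546.64466004  52.63552397]
stand [array([ 641.7, -232.8]), array([ 638.2, -321.7]), array([ 365.1, -311.2]), array([ 366.8, -224.4])]
blue [ 613.2 -274.1] [ 576.  -276.5] [ 594.5841639 -275.3202224] 3.700256352881807 spindle [ 594.07827048 -271.06579327]
or [ 520.6 -274.8] [ 484.6 -268.7] [ 502.57783598 -271.76920881] -9.568123322852214 spindle [ 502.67551995 -268.94218789]
yel [ 424.7 -281.7] [ 397.  -256.2] [ 410.83619757 -268.93983055] -42.65065422824405 spindle [ 412.27632743 -264.75322782]
```

>>> arm_command --gripper '[91,91,91,91,91]' --pt "0.37 -0.93 0" --pt "0.37 -0.93 0" --pt "0.37 -0.93 0" --pt "0.37 -0.93 0" --pt "0.37 -0.93 0" --twist '[0,0,0,0,0]'

```text
time: 0.72
tool_pos: [195.8, -360.6, 226.4]
tcp_rot: [-3.141, -0.0, 0.384]
contact_force: [1.1, -0.3, 0.9]
grip_width: 91.0
finger_force: 0.0
```

>>> arm_command --gripper '[91,91,91,91,91]' --pt "0 0 0" --pt "0 0 0" --pt "0 0 0" --pt "0 0 0" --pt "0 0 0" --twist '[-1,-1,-1,-1,-1]'

```text
time: 1.35
tool_pos: [195.9, -361.5, 226.5]
tcp_rot: [-3.141, -0.0, 0.823]
contact_force: [0.0, -0.8, -0.7]
grip_width: 90.9
finger_force: 0.0
```

>>> arm_command --gripper '[60,60,60,60,60]' --pt "0 0 0" --pt "0 0 0" --pt "0 0 0" --pt "0 0 0" --pt "0 0 0" --twist '[-1,-1,-1,-1,-1]'

```text
time: 1.98
tool_pos: [195.9, -361.4, 226.4]
tcp_rot: [-3.141, -0.001, 1.259]
contact_force: [-0.3, 0.2, -0.7]
grip_width: 60.0
finger_force: 0.0
```

>>> arm_command --gripper '[60,60,60,60,60]' --pt "0 0 0" --pt "0 0 0" --pt "0 0 0" --pt "1 0.9 0" --pt "1 0.9 0" --twist '[-1,-1,-0.22,0,0]'

```text
time: 2.6
tool_pos: [247.0, -317.0, 226.6]
tcp_rot: [-3.141, -0.0, 1.447]
contact_force: [1.1, -0.3, -0.2]
grip_width: 60.1
finger_force: 0.0
```

>>> arm_command --gripper '[60,60,60,60,60]' --pt "1 0.9 0" --pt "1 0.9 0" --pt "1 0.9 0" --pt "1 0.9 0" --pt "1 0.9 0" --twist '[0,0,0,0,0]'

```text
time: 3.22
tool_pos: [374.1, -206.1, 226.6]
tcp_rot: [-3.142, 0.0, 1.449]
contact_force: [-0.1, -0.8, 0.2]
grip_width: 59.6
finger_force: 0.0
```

>>> arm_command --gripper '[60,60,60,60,60]' --pt "0.906 0.828 0.5" --pt "0.906 0.828 0.5" --pt "0.906 0.828 0.5" --pt "0.906 0.828 0.5" --pt "0.906 0.828 0.5" --twist '[0,0,0,0,0]'

```text
time: 3.85
tool_pos: [490.4, -106.2, 163.6]
tcp_rot: [-3.141, 0.0, 1.449]
contact_force: [-0.1, 0.6, 0.6]
grip_width: 59.9
finger_force: 0.0
```

>>> arm_command --gripper '[60,60,60,60,60]' --pt "0.906 0.828 0.5" --pt "0.906 0.828 0.5" --pt "0 0 0" --pt "0 0 0" --pt "0 0 0" --twist '[0,0,0,0,0]'

```text
time: 4.47
tool_pos: [535.9, -67.6, 139.7]
tcp_rot: [3.141, 0.0, 1.449]
contact_force: [0.9, -0.0, -0.1]
grip_width: 59.9
finger_force: 0.0
```

```bash
python3 - <<'E'
from h import *
o=get_obs();print(o['tool_pos'],o['tcp_rot'])
s=capture('scene');crop(s,(300,170,460,310),4,'pics/k1.png')
print(proj('scene',o['tool_pos']),proj('scene',(537,-66,88)))
E
```

```text
[535.94630573 -67.63420745 139.67681947] [3.14112512e+00 3.13665579e-04 1.44901161e+00]
[385.92417978 223.63026698] [383.16968243 240.2902264 ]
```

View pics/k1.png

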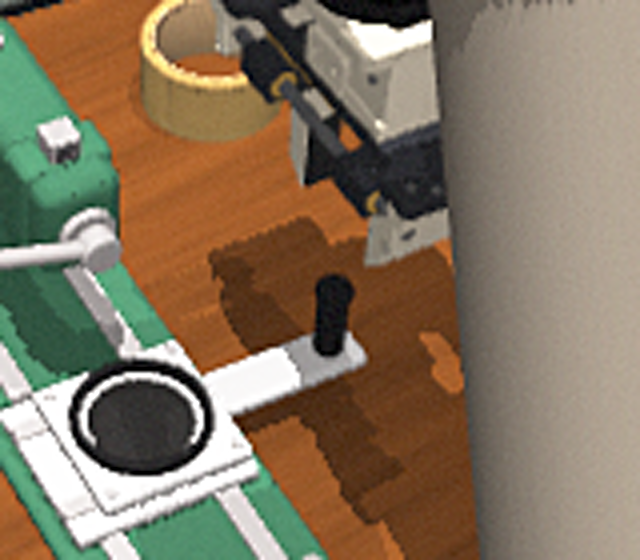

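>>> arm_command --gripper '[60,60,60,60,60]' --pt "0.06 0.03 0.9" --pt "0 0 0.9" --pt "0 0 0.9" --pt "0 0 0.92" --pt "0 0 0" --twist '[0,0,0,0,0]'

```text
time: 5.15
tool_pos: [536.0, -65.8, 47.8]
tcp_rot: [-3.139, -0.0, 1.449]
contact_force: [-0.4, 0.1, 0.9]
grip_width: 59.7
finger_force: 0.0
```

>>> arm_command --gripper '[12,12,12,12,12]' --pt "0 0 0" --pt "0 0 0" --pt "0 0 0" --pt "0 0 0" --pt "0 0 0" --twist '[0,0,0,0,0]'

```text
time: 5.78
tool_pos: [537.6, -65.7, 49.0]
tcp_rot: [3.141, 0.0, 1.45]
contact_force: [1.2, -0.1, 1.5]
grip_width: 17.1
finger_force: 30.0
```

>>> arm_command --gripper '[12,12,12,12,12]' --pt "0 -0.5 0" --pt "0 -0.5 0" --pt "0 -0.5 0" --pt "0 -0.5 0" --pt "0 -0.4 0" --twist '[0,0,0,0,0]'

```text
time: 6.4
tool_pos: [477.2, -58.2, 49.0]
tcp_rot: [3.14, -0.0, 1.45]
contact_force: [16.4, -0.2, -1.1]
grip_width: 17.3
finger_force: 30.0
```

>>> arm_command --gripper '[12,12,12,12,12]' --pt "0 -0.06 0" --pt "0 -0.06 0" --pt "0 0 0" --pt "0 0 0" --pt "0 0 0" --twist '[0,0,0,0,0]'

```text
time: 7.02
tool_pos: [477.5, -58.7, 49.1]
tcp_rot: [3.135, 0.001, 1.45]
contact_force: [11.4, -0.0, -4.8]
grip_width: 17.3
finger_force: 30.0
```

>>> arm_command --gripper '[12,12,12,12,12]' --pt "0.4 0 0" --pt "0.4 0 0" --pt "0.4 0 0" --pt "0.15 0 0" --pt "0 0 0" --twist '[0,0,0,0,0]'

```text
time: 7.65
tool_pos: [481.9, -24.9, 49.1]
tcp_rot: [3.134, 0.0, 1.45]
contact_force: [12.9, 0.4, -5.4]
grip_width: 17.7
finger_force: 30.0
```

>>> arm_command --gripper '[12,12,12,12,12]' --pt "0.1 0.1 0" --pt "0.08 0 0" --pt "0.08 0 0" --pt "0 0 0" --pt "0 0 0" --twist '[0,0,0,0,0]'

```text
time: 8.28
tool_pos: [482.5, -21.9, 49.2]
tcp_rot: [3.139, 0.005, 1.451]
contact_force: [-0.0, -20.2, 2.4]
grip_width: 17.6
finger_force: 30.0
```

>>> arm_command --gripper '[12,12,12,12,12]' --pt "-0.4 0 0" --pt "-0.4 0 0" --pt "-0.4 0 0" --pt "-0.04 0 0" --pt "0 0 0" --twist '[0,0,0,0,0]'

```text
time: 8.9
tool_pos: [478.9, -49.4, 49.0]
tcp_rot: [3.14, 0.001, 1.45]
contact_force: [4.6, -2.8, 2.5]
grip_width: 17.4
finger_force: 30.0
```

>>> arm_command --gripper '[45,45,45,45,60]' --pt "0 0 0" --pt "0 0 0" --pt "0 0 -0.8" --pt "0 0 -0.9" --pt "0 0 -0.9" --twist '[0,0,0,0,0]'

```text
time: 9.52
tool_pos: [477.2, -48.7, 113.8]
tcp_rot: [-3.139, -0.0, 1.45]
contact_force: [0.4, 0.1, 0.3]
grip_width: 51.2
finger_force: 0.0
```

>>> arm_command --gripper '[74,74,74,74,74]' --pt "-0.9 -0.16 -0.9" --pt "-0.9 -0.16 0" --pt "-0.9 -0.16 0" --pt "-0.9 -0.16 0" --pt "-0.9 -0.16 0" --twist '[0,0,0,0,0]'

```text
time: 10.15
tool_pos: [443.7, -158.4, 135.7]
tcp_rot: [-3.139, -0.001, 1.45]
contact_force: [0.9, -0.2, -0.9]
grip_width: 73.8
finger_force: 0.0
```

>>> arm_command --gripper '[74,74,74,74,74]' --pt "-0.9 -0.16 0" --pt "-0.9 -0.16 0" --pt "-0.9 -0.16 0" --pt "0 0 0" --pt "0 0 0" --twist '[0,0,0,0,0]'

```text
time: 10.78
tool_pos: [424.5, -223.1, 135.9]
tcp_rot: [-3.14, -0.001, 1.45]
contact_force: [0.3, 0.7, 0.1]
grip_width: 73.9
finger_force: 0.0
```

```bash
cat >> h.py <<'E'
XP=np.array([.9927,-.1204]);YP=np.array([.1204,.9927]);RAM=np.array([636.7,49.6]);KN=np.array([622.5,-67.5])
def todo(w,z=None):
    o=get_obs();d=np.array(w)-o['tool_pos'][:2];print('at',o['tool_pos'].round(1),'dp to',np.round(w,1),(np.array([d@YP,d@XP,(o['tool_pos'][2]-z) if z else 0])/25).round(2))
E
python3 - <<'E'
from h import *
todo((410.8,-269),22)
s=capture('scene');cv2.imwrite('pics/s1.png',cv2.cvtColor(s,cv2.COLOR_RGB2BGR))
o=get_obs();print(proj('scene',o['tool_pos']),[proj('scene',p).round() for p in((410.8,-269,59),(502.6,-271.8,59))])
E
```

```text
at [ 424.5 -223.1  135.9] dp to [ 410.8 -269. ] [-1.89 -0.32  4.56]
[476.01729201 226.86437936] [array([489., 246.]), array([461., 222.])]
```

View pics/s1.png

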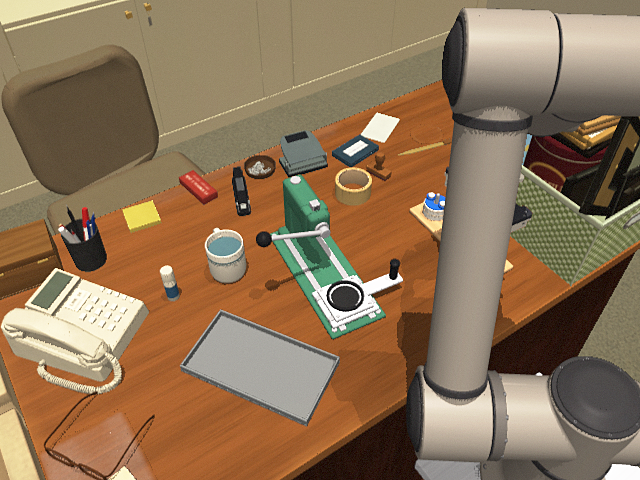

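>>> arm_command --gripper '[74,74,74,74,74]' --pt "-0.95 -0.16 0" --pt "-0.94 -0.16 0.2" --pt "0 0 0.8" --pt "0 0 0.8" --pt "0 0 0" --twist '[0,0,0,0,0]'

```text
time: 11.45
tool_pos: [410.6, -268.4, 90.1]
tcp_rot: [-3.139, -0.002, 1.451]
contact_force: [-0.6, -0.5, 0.2]
grip_width: 74.1
finger_force: 0.0
```

```bash
python3 - <<'E'
from h import *
todo((410.8,-269),22)
t=capture('top');crop(t,(390,220,470,345),4.5,'pics/t1.png')
E
```

```text
at [ 410.6 -268.4   90.1] dp to [ 410.8 -269. ] [-0.02  0.01  2.72]
```

View pics/t1.png

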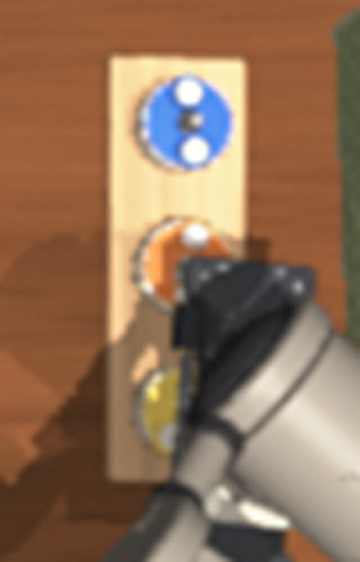

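>>> arm_command --gripper '[74,74,74,74,74]' --pt "-0.02 0 0.55" --pt "0 0 0.55" --pt "0 0 0.55" --pt "0 0 0.55" --pt "0 0 0.5" --twist '[0,0,0,0,0]'

```text
time: 12.12
tool_pos: [411.0, -270.3, 22.6]
tcp_rot: [-3.141, -0.0, 1.45]
contact_force: [-0.2, 0.2, -0.0]
grip_width: 74.0
finger_force: 0.0
```

>>> arm_command --gripper '[50,50,50,50,50]' --pt "0 0 0" --pt "0 0 0" --pt "0 0 0" --pt "0 0 0" --pt "0 0 0" --twist '[0,0,0,0,0]'

```text
time: 12.75
tool_pos: [411.2, -270.4, 23.9]
tcp_rot: [3.141, 0.0, 1.45]
contact_force: [0.8, -0.3, -0.8]
grip_width: 58.1
finger_force: 30.0
```

>>> arm_command --gripper '[50,50,50,50,50]' --pt "0 0 -0.6" --pt "0 0 -0.8" --pt "0 0 -0.9" --pt "0 0 -0.9" --pt "0 0 -0.9" --twist '[0,0,0,0,0]'

```text
time: 13.38
tool_pos: [411.2, -270.4, 128.0]
tcp_rot: [3.141, 0.001, 1.45]
contact_force: [-0.2, -0.2, -1.6]
grip_width: 58.1
finger_force: 30.0
```

>>> arm_command --gripper '[50,50,50,50,50]' --pt "0.5 0.12 0" --pt "0.95 0.12 0" --pt "0.95 0.12 0" --pt "0.95 0.12 0" --pt "0.95 0.12 0" --twist '[0,0,0,0,0]'

```text
time: 14.0
tool_pos: [438.7, -163.6, 125.5]
tcp_rot: [-3.14, -0.001, 1.45]
contact_force: [0.3, -0.6, -1.3]
grip_width: 58.4
finger_force: 30.0
```

>>> arm_command --gripper '[50,50,50,50,50]' --pt "0.95 0.12 0" --pt "0.95 0.12 0" --pt "0.95 0.12 0" --pt "0.95 0.12 0" --pt "0.95 0.12 0" --twist '[0,0,0,0,0]'

```text
time: 14.62
tool_pos: [467.6, -47.6, 125.5]
tcp_rot: [-3.14, -0.0, 1.45]
contact_force: [-0.3, 0.6, -1.1]
grip_width: 58.3
finger_force: 30.0
```

>>> arm_command --gripper '[50,50,50,50,50]' --pt "0.95 0.12 0" --pt "0.95 0.12 0" --pt "0.95 0.12 0" --pt "0.93 0.06 0" --pt "0 0 0" --twist '[0,0,0,0,0]'

```text
time: 15.25
tool_pos: [489.2, 45.0, 125.5]
tcp_rot: [-3.14, -0.0, 1.453]
contact_force: [0.1, -0.8, -1.2]
grip_width: 58.2
finger_force: 30.0
```

```bash
python3 - <<'E'
from h import *
todo((492.8,67.1),46)
s=capture('scene');crop(s,(250,160,450,330),3.5,'pics/s2.png')
E
```

```text
at [489.2  45.  125.5] dp to [492.8  67.1] [0.9  0.04 3.18]
```

View pics/s2.png

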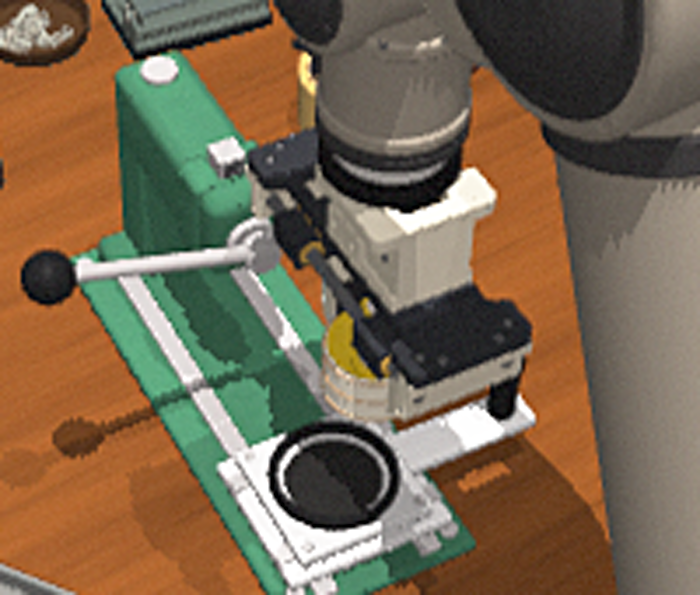

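>>> arm_command --gripper '[50,50,50,50,50]' --pt "0 0 0" --pt "0 0 0" --pt "0 0 0" --pt "0 0 0" --pt "0 0 0" --twist '[1,1,1,1,1]'

```text
time: 15.92
tool_pos: [489.4, 42.4, 125.9]
tcp_rot: [-3.141, 0.001, 1.01]
contact_force: [0.5, -0.4, -1.4]
grip_width: 58.0
finger_force: 30.0
```

>>> arm_command --gripper '[50,50,50,50,50]' --pt "0 0 0" --pt "0 0 0" --pt "0 0 0" --pt "0 0 0" --pt "0 0 0" --twist '[1,1,1,1,1]'

```text
time: 16.55
tool_pos: [489.4, 42.4, 125.9]
tcp_rot: [-3.141, 0.001, 0.574]
contact_force: [0.2, -0.8, -1.3]
grip_width: 58.0
finger_force: 30.0
```

>>> arm_command --gripper '[50,50,50,50,50]' --pt "0 0 0" --pt "0 0 0" --pt "0 0 0" --pt "0 0 0" --pt "0 0 0" --twist '[1,1,1,0,0]'

```text
time: 17.18
tool_pos: [489.7, 42.8, 126.1]
tcp_rot: [3.142, 0.0, 0.317]
contact_force: [0.1, 0.5, -0.7]
grip_width: 58.0
finger_force: 30.0
```

```bash
cat >> h.py <<'E'
def todo(w,z=None):
    o=get_obs();p=o['tool_pos'];y=o['tcp_rot'][2];d=np.array(w)-p[:2];c,s=np.cos(y),np.sin(y)
    v=np.array([c*d[0]+s*d[1],s*d[0]-c*d[1],(p[2]-z) if z else 0])/25
    print('t',round(o['time'],1),'at',p.round(1),'yaw',round(np.degrees(y),1),'dp to',np.round(w,1),v.round(2))
E
python3 - <<'E'
from h import *
todo((492.8,67.1),46)
E
```

```text
t 17.2 at [489.7  42.8 126.1] yaw 18.2 dp to [492.8  67.1] [ 0.42 -0.88  3.2 ]
```

>>> arm_command --gripper '[50,50,50,50,50]' --pt "0.42 -0.88 0" --pt "0 0 0.6" --pt "0 0 0.8" --pt "0 0 0.8" --pt "0 0 0.4" --twist '[0,0,0,0,0]'

```text
time: 17.8
tool_pos: [492.5, 67.2, 60.2]
tcp_rot: [-3.141, 0.002, 0.317]
contact_force: [0.5, -0.1, -1.2]
grip_width: 58.6
finger_force: 30.0
```

>>> arm_command --gripper '[50,50,50,50,50]' --pt "0 0 0.25" --pt "0 0 0.25" --pt "0 0 0" --pt "0 0 0" --pt "0 0 0" --twist '[0,0,0,0,0]'

```text
time: 18.42
tool_pos: [493.3, 67.3, 49.0]
tcp_rot: [3.141, -0.001, 0.316]
contact_force: [-0.1, 0.3, -1.7]
grip_width: 58.2
finger_force: 30.0
```

>>> arm_command --gripper '[50,50,74,74,74]' --pt "0 0 0.11" --pt "0 0 0" --pt "0 0 0" --pt "0 0 0" --pt "0 0 0" --twist '[0,0,0,0,0]'

```text
time: 19.05
tool_pos: [493.2, 67.3, 46.0]
tcp_rot: [3.141, -0.0, 0.316]
contact_force: [0.6, -1.1, 0.0]
grip_width: 73.9
finger_force: 0.0
```

>>> arm_command --gripper '[74,74,74,74,74]' --pt "0 0 -0.5" --pt "0 0 -0.9" --pt "0 0 -1" --pt "0 0 -1" --pt "0 0 -0.4" --twist '[0,0,0,0,0]'

```text
time: 19.68
tool_pos: [493.9, 67.3, 143.0]
tcp_rot: [3.14, -0.003, 0.316]
contact_force: [0.3, 0.0, -0.1]
grip_width: 74.2
finger_force: 0.0
```

>>> arm_command --gripper '[45,45,45,45,45]' --pt "-0.4 0.85 0" --pt "-0.4 0.85 0" --pt "-0.4 0.85 0" --pt "-0.4 0.85 0" --pt "-0.4 0.85 0" --twist '[0,0,0,0,0]'

```text
time: 20.3
tool_pos: [478.1, -49.9, 140.8]
tcp_rot: [-3.141, 0.001, 0.316]
contact_force: [-0.3, -0.3, 0.7]
grip_width: 45.1
finger_force: 0.0
```

>>> arm_command --gripper '[45,45,45,45,45]' --pt "0 0 0" --pt "0 0 0" --pt "0 0 0" --pt "0 0 0" --pt "0 0 0" --twist '[-1,-1,-1,-1,-1]'

```text
time: 20.92
tool_pos: [478.3, -49.1, 140.7]
tcp_rot: [-3.141, 0.0, 0.755]
contact_force: [0.0, 0.2, 0.4]
grip_width: 45.2
finger_force: 0.0
```

>>> arm_command --gripper '[45,45,45,45,45]' --pt "0 0 0" --pt "0 0 0" --pt "0 0 0" --pt "0 0 0" --pt "0 0 0" --twist '[-1,-1,-1,-1,-1]'

```text
time: 21.55
tool_pos: [478.3, -49.1, 140.7]
tcp_rot: [-3.141, 0.0, 1.191]
contact_force: [-0.5, 0.4, 0.5]
grip_width: 45.1
finger_force: 0.0
```

>>> arm_command --gripper '[45,45,45,45,45]' --pt "0 0 0" --pt "0 0 0" --pt "0 0 0" --pt "0 0 0" --pt "0 0 0" --twist '[-1,-1,-1,0,0]'

```text
time: 22.18
tool_pos: [478.5, -49.2, 140.9]
tcp_rot: [-3.141, 0.0, 1.448]
contact_force: [-0.2, 0.7, -0.1]
grip_width: 45.1
finger_force: 0.0
```

```bash
python3 - <<'E'
from h import *
todo((478.6,-50),49)
s=capture('scene');cv2.imwrite('pics/sraw.png',cv2.cvtColor(s,cv2.COLOR_RGB2BGR))
t=capture('top');cv2.imwrite('pics/traw.png',cv2.cvtColor(t,cv2.COLOR_RGB2BGR))
b=lambda im,x:cv2.resize(im[x[1]:x[1]+75,x[0]:x[0]+75],None,fx=5,fy=5,interpolation=2)
cv2.imwrite('pics/n1.png',cv2.cvtColor(np.hstack([b(s,(305,260)),b(t,(280,240))]),cv2.COLOR_RGB2BGR))
E
```

```text
t 22.2 at [478.5 -49.2 140.9] yaw 83.0 dp to [478.6 -50. ] [-0.03  0.01  3.68]
```

View pics/n1.png

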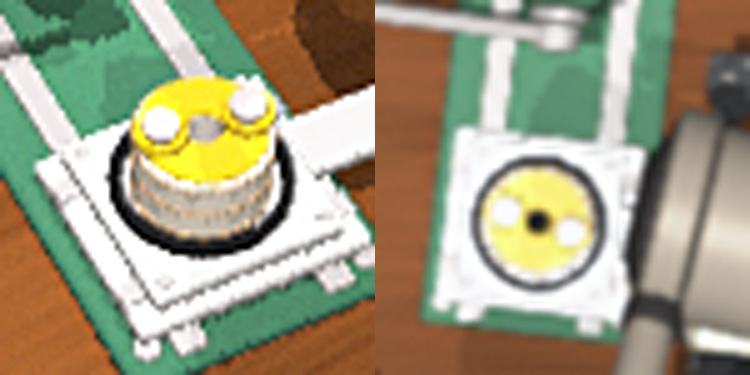

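```bash
cat >> h.py <<'E'
COL={'y':((22,110,120),(34,255,255)),'o':((7,130,120),(20,255,255)),'b':((100,110,100),(125,255,255))}
def rivets(n,img,col,w,z=81):
    """white blobs inside the plate's hull near world w; plate centre at z-10"""
    u,v=proj(n,(*w,z)).round().astype(int);q=22
    m=mask(img,*COL[col],(u-q,v-q,u+q,v+q));m=cv2.morphologyEx(m,cv2.MORPH_OPEN,np.ones((2,2)))
    l=max(cv2.findContours(cv2.morphologyEx(m,cv2.MORPH_CLOSE,np.ones((5,5))),0,2)[0],key=cv2.contourArea)
    h=np.zeros_like(m);cv2.fillPoly(h,[cv2.convexHull(l)],255)
    wm=mask(img,(0,0,190),(179,75,255))&cv2.dilate(h,np.ones((3,3)))&~cv2.erode(m,np.ones((2,2)))
    bl=sorted(blobs(wm,6),key=lambda b:-b[0])[:3]
    P=[ray(n,b[1],z) for b in bl]
    for b,p in zip(bl,P):d=p-RAM;print(n,b[0],b[1].round(1),p.round(1),'press',np.round([d@XP,d@YP],1))
    return P
E
python3 - <<'E'
from h import *
for n,f in(('scene','sraw'),('top','traw')):
    im=cv2.cvtColor(cv2.imread(f'pics/{f}.png'),cv2.COLOR_BGR2RGB);rivets(n,im,'y',(492.8,67.1))
    for p in (((507-375)/5+280-.4,212/5+240-.4),((570-375)/5+280-.4,233/5+240-.4)) if n=='top' else ((161/5+305-.4,126/5+260-.4),(248/5+305-.4,104/5+260-.4)):
        w=ray(n,p,81);d=w-RAM;print(n,'manual',w.round(1),np.round([d@XP,d@YP],1))
E
```

```text
scene 39 [354.5 279.8] [486.8  47.6] press [-148.5  -20. ]
scene 39 [336.7 284.4] [497.3  85.1] press [-142.6   18.4]
scene 37 [342.1 295.9] [467.1  93.2] press [-173.6   22.8]
scene manual [496.4  85.6] [-143.6   18.8]
scene manual [485.8  49.1] [-149.7  -18.6]
top 25 [318.8 286. ] [486.9  48.4] press [-148.6  -19.2]
top 24 [313.  292.8] [468.2  64.9] press [-169.1   -5.1]
top 21 [306.3 281.9] [498.7  83.2] press [-141.    16.8]
top manual [498.3  84. ] [-141.5   17.5]
top manual [486.2  48.9] [-149.3  -18.8]
```

>>> arm_command --gripper '[45,45,45,45,45]' --pt "-0.03 0.01 0.9" --pt "0 0 1" --pt "0 0 1" --pt "0 0 0.78" --pt "0 0 0" --twist '[0,0,0,0,0]'

```text
time: 22.9
tool_pos: [477.8, -49.7, 47.9]
tcp_rot: [-3.139, -0.0, 1.45]
contact_force: [0.4, -0.3, -0.2]
grip_width: 44.7
finger_force: 0.0
```

>>> arm_command --gripper '[12,12,12,12,12]' --pt "0 0 0" --pt "0 0 0" --pt "0 0 0" --pt "0 0 0" --pt "-0.1 0.3 0" --twist '[0,0,0,0,0]'

```text
time: 23.52
tool_pos: [485.6, -53.0, 49.4]
tcp_rot: [-3.141, -0.0, 1.45]
contact_force: [-2.0, 1.0, 4.0]
grip_width: 17.4
finger_force: 30.0
```

>>> arm_command --gripper '[12,12,12,12,12]' --pt "-0.1 0.7 0" --pt "-0.1 0.8 0" --pt "-0.1 0.8 0" --pt "-0.1 0.8 0" --pt "-0.1 0.8 0" --twist '[0,0,0,0,0]'

```text
time: 24.15
tool_pos: [581.6, -77.3, 49.4]
tcp_rot: [-3.141, -0.0, 1.45]
contact_force: [-2.3, 1.6, 6.2]
grip_width: 17.5
finger_force: 30.0
```

>>> arm_command --gripper '[12,12,12,12,12]' --pt "-0.1 0.8 0" --pt "-0.04 0.6 0" --pt "0 0 0" --pt "0 0 0" --pt "0 0 0" --twist '[0,0,0,0,0]'

```text
time: 24.78
tool_pos: [615.5, -85.3, 49.4]
tcp_rot: [3.141, 0.0, 1.45]
contact_force: [0.8, -1.0, 5.9]
grip_width: 17.9
finger_force: 30.0
```

```bash
cat >> h.py <<'E'
def K(x,y): return KN+x*XP+y*YP
E
python3 - <<'E'
from h import *
todo(K(-3.3,-18.5),49)
E
```

```text
t 24.8 at [615.5 -85.3  49.4] yaw 83.1 dp to [617.  -85.5] [-0.    0.06  0.02]
```

>>> arm_command --gripper '[12,45,45,45,45]' --pt "0 0.06 0" --pt "0 0 0" --pt "0 0 0" --pt "0 0 0" --pt "0 0 -0.8" --twist '[0,0,0,0,0]'

```text
time: 25.4
tool_pos: [615.5, -85.0, 67.3]
tcp_rot: [-3.137, -0.001, 1.45]
contact_force: [-0.3, 0.2, 0.2]
grip_width: 44.3
finger_force: 0.0
```

>>> arm_command --gripper '[45,45,0,0,0]' --pt "0 0 -1" --pt "0 0 -1" --pt "0 0 -1" --pt "0 0 -1" --pt "0 0 -1" --twist '[0,0,0,0,0]'

```text
time: 26.02
tool_pos: [616.7, -85.3, 194.5]
tcp_rot: [-3.141, -0.0, 1.45]
contact_force: [-0.3, -0.3, -0.3]
grip_width: 19.5
finger_force: 0.0
```

>>> arm_command --gripper '[0,0,0,0,0]' --pt "0.5 -0.1 -0.84" --pt "1 -0.15 0" --pt "1 -0.15 0" --pt "1 -0.15 0" --pt "1 -0.15 0" --twist '[0,0,0,0,0]'

```text
time: 26.65
tool_pos: [612.8, 29.2, 214.6]
tcp_rot: [-3.141, 0.0, 1.45]
contact_force: [0.3, -0.9, 0.4]
grip_width: 0.4
finger_force: 0.0
```

>>> arm_command --gripper '[0,0,0,0,0]' --pt "1 -0.15 0" --pt "1 -0.15 0" --pt "1 -0.15 0" --pt "1 -0.15 0" --pt "1 -0.15 0" --twist '[0,0,0,0,0]'

```text
time: 27.28
tool_pos: [609.2, 155.6, 214.6]
tcp_rot: [-3.141, 0.0, 1.45]
contact_force: [-0.1, 0.3, 0.1]
grip_width: 0.9
finger_force: 0.0
```

>>> arm_command --gripper '[0,0,0,0,0]' --pt "1 -0.15 0" --pt "0.4 -0.03 0" --pt "0 0 0" --pt "0 0 0" --pt "0 0 0" --twist '[0,0,0,0,0]'

```text
time: 27.9
tool_pos: [609.5, 189.1, 215.0]
tcp_rot: [3.142, 0.0, 1.449]
contact_force: [-0.6, 0.9, 0.5]
grip_width: 0.4
finger_force: 0.0
```

```bash
python3 - <<'E'
from h import *
todo((609.5,190.5),111.6)
t=capture('top');cv2.imwrite('pics/traw.png',cv2.cvtColor(t,cv2.COLOR_RGB2BGR))
s=capture('scene');cv2.imwrite('pics/sraw.png',cv2.cvtColor(s,cv2.COLOR_RGB2BGR))
crop(s,(220,150,420,320),3.5,'pics/b1.png')
E
```

```text
t 27.9 at [609.5 189.1 215. ] yaw 83.0 dp to [609.5 190.5] [ 0.05 -0.    4.14]
```

View pics/b1.png

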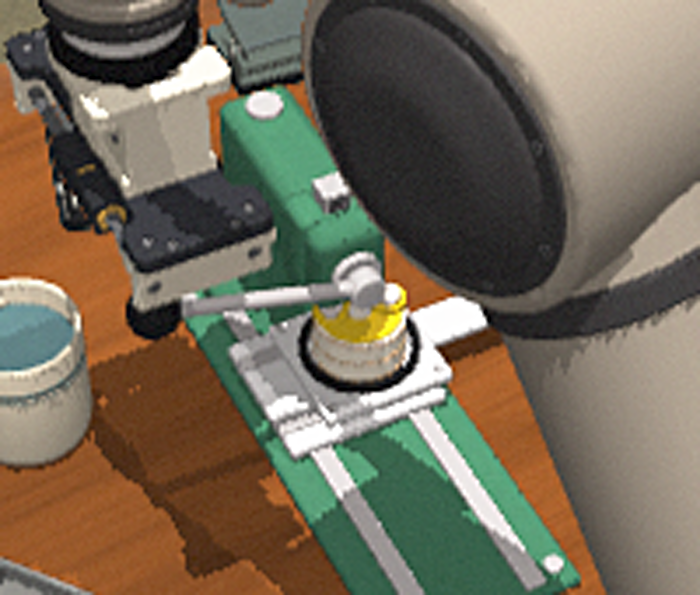

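>>> arm_command --gripper '[0,0,0,0,0]' --pt "0.03 0 0.6" --pt "0 0 0.6" --pt "0 0 0.6" --pt "0 0 0.6" --pt "0 0 0.6" --twist '[0,0,0,0,0]'

```text
time: 28.62
tool_pos: [609.6, 192.2, 139.8]
tcp_rot: [3.141, -0.002, 1.45]
contact_force: [-0.4, 6.9, 8.6]
grip_width: 0.5
finger_force: 4.6
```

>>> arm_command --gripper '[0,0,0,0,0]' --pt "0 0 0.4" --pt "0 0 0.4" --pt "0 0 0.34" --pt "0 0 0" --pt "0 0 0" --twist '[0,0,0,0,0]'

```text
time: 29.25
tool_pos: [609.3, 190.1, 111.3]
tcp_rot: [3.141, 0.001, 1.45]
contact_force: [-0.9, -0.9, 7.3]
grip_width: 0.3
finger_force: 3.7
```

>>> arm_command --gripper '[0,0,0,0,0]' --pt "0 0 0.1" --pt "0 0 0.1" --pt "0 0 0" --pt "0 0 0" --pt "0 0 0" --twist '[0,0,0,0,0]'

```text
time: 29.88
tool_pos: [609.3, 189.4, 107.1]
tcp_rot: [3.141, 0.002, 1.45]
contact_force: [-3.3, -3.6, 12.2]
grip_width: 0.1
finger_force: 5.9
```

>>> arm_command --gripper '[0,0,0,0,0]' --pt "0 0 0.1" --pt "0 0 0.1" --pt "0 0 0" --pt "0 0 0" --pt "0 0 0" --twist '[0,0,0,0,0]'

```text
time: 30.5
tool_pos: [609.3, 188.6, 103.1]
tcp_rot: [3.141, 0.003, 1.45]
contact_force: [-5.5, -6.4, 17.8]
grip_width: 0.7
finger_force: 9.1
```

>>> arm_command --gripper '[0,0,0,0,0]' --pt "0 0 -0.8" --pt "0 0 -1" --pt "0 0 -1" --pt "0 0 -1" --pt "0 0 -0.9" --twist '[0,0,0,0,0]'

```text
time: 31.12
tool_pos: [609.0, 190.0, 218.3]
tcp_rot: [-3.14, 0.002, 1.45]
contact_force: [-0.4, -0.2, -1.3]
grip_width: 0.1
finger_force: 0.0
```

>>> arm_command --gripper '[0,0,0,0,0]' --pt "-1 0.15 0" --pt "-1 0.15 0" --pt "-1 0.15 0" --pt "-1 0.15 0" --pt "-1 0.15 0" --twist '[0,0,0,0,0]'

```text
time: 31.75
tool_pos: [612.3, 63.0, 217.2]
tcp_rot: [-3.139, 0.002, 1.45]
contact_force: [-0.1, -0.4, 0.1]
grip_width: 0.2
finger_force: 0.0
```

>>> arm_command --gripper '[45,45,45,45,45]' --pt "-1 0.15 0" --pt "-1 0.15 0" --pt "-1 0.15 0" --pt "-1 0.15 0" --pt "-1 0.15 0" --twist '[0,0,0,0,0]'

```text
time: 32.38
tool_pos: [615.8, -63.2, 217.2]
tcp_rot: [-3.139, 0.001, 1.45]
contact_force: [0.6, 0.7, -1.1]
grip_width: 43.4
finger_force: 0.0
```

>>> arm_command --gripper '[45,45,45,45,45]' --pt "-0.94 0.13 0.9" --pt "0 0 1" --pt "0 0 1" --pt "0 0 0" --pt "0 0 0" --twist '[0,0,0,0,0]'

```text
time: 33.0
tool_pos: [617.1, -85.9, 146.8]
tcp_rot: [3.141, 0.001, 1.45]
contact_force: [0.4, -0.2, 0.2]
grip_width: 45.2
finger_force: 0.0
```

```bash
python3 - <<'E'
from h import *
todo(K(-3.3,-18.5),49)
E
```

```text
t 33.0 at [617.1 -85.9 146.8] yaw 83.1 dp to [617.  -85.5] [ 0.01 -0.01  3.91]
```

Motion is accurate; chain the second rivet's whole cycle.

>>> arm_command --gripper '[45,45,45,45,45]' --pt "0.01 0 1" --pt "0 0 1" --pt "0 0 1" --pt "0 0 0.91" --pt "0 0 0" --twist '[0,0,0,0,0]'

```text
time: 33.62
tool_pos: [616.5, -85.2, 48.1]
tcp_rot: [-3.14, 0.0, 1.45]
contact_force: [0.0, -1.6, 0.3]
grip_width: 45.3
finger_force: 0.0
```

>>> arm_command --gripper '[12,12,12,12,12]' --pt "0 0 0" --pt "0 0 0" --pt "0 0 0" --pt "0 0 0" --pt "0.3 0.06 0" --twist '[0,0,0,0,0]'

```text
time: 34.25
tool_pos: [619.6, -78.7, 49.4]
tcp_rot: [3.141, 0.001, 1.449]
contact_force: [-1.7, -2.0, 5.0]
grip_width: 17.3
finger_force: 30.0
```

>>> arm_command --gripper '[12,12,12,12,12]' --pt "0.5 0.1 0" --pt "0.5 0.08 0" --pt "0.19 0.04 0" --pt "0 0 0" --pt "0 0 0" --twist '[0,0,0,0,0]'

```text
time: 34.88
tool_pos: [629.1, -48.1, 49.4]
tcp_rot: [3.14, -0.001, 1.451]
contact_force: [-0.6, 1.7, 5.4]
grip_width: 17.1
finger_force: 30.0
```

```bash
python3 - <<'E'
from h import *
todo(K(3.7,18.8),49);o=get_obs();print(o['contact_force'],o['grip_width'])
E
```

```text
t 34.9 at [629.1 -48.1  49.4] yaw 83.1 dp to [628.4 -49.3] [-0.05 -0.02  0.02]
[-0.55788292  1.7377731   5.36592102] 17.09634077401117
```

>>> arm_command --gripper '[12,45,45,45,45]' --pt "-0.04 -0.01 0" --pt "0 0 0" --pt "0 0 0" --pt "0 0 0" --pt "0 0 -0.8" --twist '[0,0,0,0,0]'

```text
time: 35.5
tool_pos: [626.7, -50.0, 67.0]
tcp_rot: [-3.137, -0.0, 1.45]
contact_force: [1.0, -0.5, -0.7]
grip_width: 44.5
finger_force: 0.0
```

>>> arm_command --gripper '[45,45,0,0,0]' --pt "0 0 -1" --pt "0 0 -1" --pt "0 0 -1" --pt "0 0 -1" --pt "0 0 -1" --twist '[0,0,0,0,0]'

```text
time: 36.12
tool_pos: [627.9, -50.2, 194.3]
tcp_rot: [-3.141, 0.0, 1.45]
contact_force: [-0.4, -1.3, -0.1]
grip_width: 19.6
finger_force: 0.0
```

>>> arm_command --gripper '[0,0,0,0,0]' --pt "0.5 -0.2 -0.84" --pt "1 -0.2 0" --pt "1 -0.2 0" --pt "1 -0.2 0" --pt "1 -0.2 0" --twist '[0,0,0,0,0]'

```text
time: 36.75
tool_pos: [616.5, 65.3, 214.5]
tcp_rot: [-3.141, 0.0, 1.45]
contact_force: [0.7, 0.4, 0.4]
grip_width: 0.5
finger_force: 0.0
```

>>> arm_command --gripper '[0,0,0,0,0]' --pt "1 -0.2 0" --pt "1 -0.2 0" --pt "1 -0.2 0" --pt "1 -0.2 0" --pt "0.92 -0.1 0" --twist '[0,0,0,0,0]'

```text
time: 37.38
tool_pos: [609.0, 190.3, 214.5]
tcp_rot: [-3.141, 0.0, 1.45]
contact_force: [-0.1, 0.2, -0.2]
grip_width: 0.1
finger_force: 0.0
```

>>> arm_command --gripper '[0,0,0,0,0]' --pt "0 0 0" --pt "0 0 0.6" --pt "0 0 0.6" --pt "0 0 0.6" --pt "0 0 0.6" --twist '[0,0,0,0,0]'

```text
time: 38.0
tool_pos: [609.4, 189.3, 153.9]
tcp_rot: [3.141, -0.001, 1.45]
contact_force: [0.2, 4.8, 7.3]
grip_width: 0.5
finger_force: 3.8
```

>>> arm_command --gripper '[0,0,0,0,0]' --pt "0 0 0.6" --pt "0 0 0.5" --pt "0 0 0.4" --pt "0 0 0.25" --pt "0 0 0" --twist '[0,0,0,0,0]'

```text
time: 38.62
tool_pos: [609.3, 188.1, 110.7]
tcp_rot: [3.141, 0.002, 1.45]
contact_force: [-1.5, -1.0, 8.1]
grip_width: 0.5
finger_force: 4.2
```

>>> arm_command --gripper '[0,0,0,0,0]' --pt "0 0 0.15" --pt "0 0 0.15" --pt "0 0 0" --pt "0 0 0" --pt "0 0 0" --twist '[0,0,0,0,0]'

```text
time: 39.25
tool_pos: [609.3, 187.0, 104.6]
tcp_rot: [3.141, 0.003, 1.45]
contact_force: [-4.2, -5.8, 14.6]
grip_width: 0.6
finger_force: 7.5
```

>>> arm_command --gripper '[0,0,0,0,0]' --pt "0 0 -0.8" --pt "0 0 -1" --pt "0 0 -1" --pt "0 0 -1" --pt "0 0 -0.8" --twist '[0,0,0,0,0]'

```text
time: 39.88
tool_pos: [608.9, 188.3, 218.0]
tcp_rot: [-3.14, 0.002, 1.45]
contact_force: [0.9, -0.1, -0.1]
grip_width: 0.5
finger_force: 0.0
```

>>> arm_command --gripper '[0,0,0,0,0]' --pt "-1 0.2 0" --pt "-1 0.2 0" --pt "-1 0.2 0" --pt "-1 0.2 0" --pt "-1 0.2 0" --twist '[0,0,0,0,0]'

```text
time: 40.5
tool_pos: [618.3, 60.6, 216.7]
tcp_rot: [-3.139, 0.002, 1.45]
contact_force: [-0.0, -0.3, 0.4]
grip_width: 0.5
finger_force: 0.0
```

>>> arm_command --gripper '[45,45,45,45,45]' --pt "-1 0.2 0" --pt "-1 0.2 0" --pt "-1 0.2 0" --pt "-1 0.2 0" --pt "-0.42 0.11 0" --twist '[0,0,0,0,0]'

```text
time: 41.12
tool_pos: [627.7, -52.0, 217.0]
tcp_rot: [-3.139, 0.001, 1.448]
contact_force: [0.1, 0.3, 0.4]
grip_width: 43.6
finger_force: 0.0
```

>>> arm_command --gripper '[45,45,45,45,45]' --pt "0 0 0.9" --pt "0 0 1" --pt "0 0 1" --pt "0 0 0" --pt "0 0 0" --twist '[0,0,0,0,0]'

```text
time: 41.75
tool_pos: [628.6, -50.1, 146.6]
tcp_rot: [3.141, 0.0, 1.45]
contact_force: [0.3, 0.4, 0.9]
grip_width: 45.0
finger_force: 0.0
```

```bash
python3 - <<'E'
from h import *
todo(K(3.7,18.8),49)
E
```

```text
t 41.8 at [628.6 -50.1 146.6] yaw 83.1 dp to [628.4 -49.3] [ 0.03 -0.01  3.9 ]
```

>>> arm_command --gripper '[45,45,45,45,45]' --pt "0.03 0 1" --pt "0 0 1" --pt "0 0 1" --pt "0 0 0.9" --pt "0 0 0" --twist '[0,0,0,0,0]'

```text
time: 42.38
tool_pos: [627.9, -49.3, 48.0]
tcp_rot: [-3.14, -0.0, 1.45]
contact_force: [-0.6, 0.3, 0.4]
grip_width: 44.8
finger_force: 0.0
```

>>> arm_command --gripper '[12,12,12,12,12]' --pt "0 0 0" --pt "0 0 0" --pt "0 0 0" --pt "0 0 0" --pt "-0.1 -0.35 0" --twist '[0,0,0,0,0]'

```text
time: 43.0
tool_pos: [620.4, -50.8, 49.2]
tcp_rot: [3.139, -0.0, 1.45]
contact_force: [2.3, 1.5, 5.3]
grip_width: 17.2
finger_force: 30.0
```

>>> arm_command --gripper '[12,12,12,12,12]' --pt "-0.1 -0.8 0" --pt "-0.1 -0.9 0" --pt "-0.1 -0.9 0" --pt "-0.1 -0.9 0" --pt "-0.1 -0.9 0" --twist '[0,0,0,0,0]'

```text
time: 43.62
tool_pos: [508.5, -50.1, 49.2]
tcp_rot: [3.139, 0.0, 1.45]
contact_force: [2.4, 0.9, 3.5]
grip_width: 17.8
finger_force: 30.0
```

>>> arm_command --gripper '[12,12,12,45,45]' --pt "-0.1 -0.7 0" --pt "-0.05 -0.5 0" --pt "0 0 0" --pt "0 0 0" --pt "0 0 0" --twist '[0,0,0,0,0]'

```text
time: 44.25
tool_pos: [477.6, -50.0, 48.0]
tcp_rot: [-3.139, -0.0, 1.45]
contact_force: [-0.7, 0.3, -0.1]
grip_width: 32.8
finger_force: 0.0
```

>>> arm_command --gripper '[45,45,45,45,45]' --pt "0 0 -0.7" --pt "0 0 -1" --pt "0 0 -1" --pt "0 0 -0.9" --pt "0 0 0" --twist '[0,0,0,0,0]'

```text
time: 44.88
tool_pos: [479.0, -50.3, 139.3]
tcp_rot: [3.14, 0.0, 1.45]
contact_force: [0.4, -0.6, 0.3]
grip_width: 45.0
finger_force: 0.0
```

>>> arm_command --gripper '[74,74,74,74,74]' --pt "0 0 0" --pt "0 0 0" --pt "0 0 0" --pt "0 0 0" --pt "0 0 0" --twist '[1,1,1,1,1]'

```text
time: 45.5
tool_pos: [477.5, -49.9, 136.9]
tcp_rot: [-3.139, 0.001, 1.011]
contact_force: [0.5, -0.2, 1.3]
grip_width: 74.1
finger_force: 0.0
```

>>> arm_command --gripper '[74,74,74,74,74]' --pt "0 0 0" --pt "0 0 0" --pt "0 0 0" --pt "0 0 0" --pt "0 0 0" --twist '[1,1,1,1,1]'

```text
time: 46.12
tool_pos: [477.5, -50.0, 136.9]
tcp_rot: [-3.139, 0.002, 0.575]
contact_force: [-0.7, -0.2, 0.8]
grip_width: 73.9
finger_force: 0.0
```

>>> arm_command --gripper '[74,74,74,74,74]' --pt "0 0 0" --pt "0 0 0" --pt "0 0 0" --pt "0 0 0" --pt "0 0 0" --twist '[1,1,1,0,0]'

```text
time: 46.75
tool_pos: [478.0, -50.1, 137.7]
tcp_rot: [-3.141, 0.001, 0.317]
contact_force: [0.2, -0.7, 0.8]
grip_width: 74.0
finger_force: 0.0
```

```bash
python3 - <<'E'
from h import *
todo((492.8,67.1),46)
t=capture('top');s=capture('scene')
for n,i in(('top',t),('scene',s)):rivets(n,i,'y',(492.8,67.1),73)
gt=mask(t,(0,0,90),(179,40,200),(180,230,290,355));gt=max(cv2.findContours(gt,0,2)[0],key=cv2.contourArea)
r=cv2.minAreaRect(gt);print('tray',r,ray('top',r[0],15))
b=lambda im,x:cv2.resize(im[x[1]:x[1]+75,x[0]:x[0]+75],None,fx=5,fy=5,interpolation=2)
cv2.imwrite('pics/n2.png',cv2.cvtColor(np.hstack([b(s,(305,260)),b(t,(280,240))]),cv2.COLOR_RGB2BGR))
E
```

```text
t 46.8 at [478.  -50.1 137.7] yaw 18.2 dp to [492.8  67.1] [ 2.02 -4.27  3.67]
top 21 [318.5 285.7] [487.7  49.2] press [-147.8  -18.3]
top 17 [306.9 281.9] [498.6  81.8] press [-141.    15.4]
top 16 [311.8 293.4] [466.2  68.5] press [-171.5   -1.8]
scene 37 [342.4 295.8] [471.7  88.7] press [-168.5   19. ]
scene 28 [336.5 286.4] [498.4  84.6] press [-141.5   18.1]
scene 23 [354.7 282.5] [485.9  47.5] press [-149.4  -20.2]
tray ((236.46481323242188, 294.9779052734375), (94.25896453857422, 52.14324951171875), 58.671302795410156) [463.91435898 289.95010294]
```

View pics/n2.png

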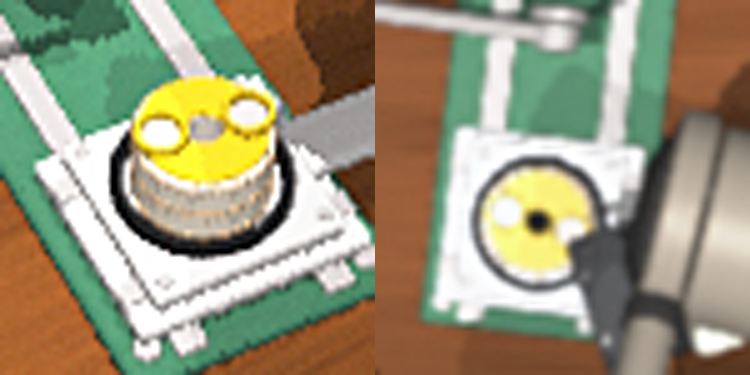

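>>> arm_command --gripper '[74,74,74,74,74]' --pt "0.4 -0.85 0" --pt "0.4 -0.85 0" --pt "0.4 -0.85 0" --pt "0.4 -0.85 0" --pt "0.42 -0.87 0" --twist '[0,0,0,0,0]'

```text
time: 47.48
tool_pos: [493.3, 67.7, 138.4]
tcp_rot: [3.141, 0.0, 0.316]
contact_force: [-0.3, 1.1, -1.0]
grip_width: 74.1
finger_force: 0.0
```

>>> arm_command --gripper '[74,74,74,74,74]' --pt "0 0 0.8" --pt "0 0 0.9" --pt "0 0 0.9" --pt "0 0 0.7" --pt "0 0 0.36" --twist '[0,0,0,0,0]'

```text
time: 48.1
tool_pos: [492.9, 67.0, 46.1]
tcp_rot: [-3.141, 0.001, 0.316]
contact_force: [0.1, -0.2, 0.4]
grip_width: 74.0
finger_force: 0.0
```

>>> arm_command --gripper '[50,50,50,50,50]' --pt "0 0 0" --pt "0 0 0" --pt "0 0 0" --pt "0 0 0" --pt "0 0 0" --twist '[0,0,0,0,0]'

```text
time: 48.72
tool_pos: [493.7, 67.0, 47.5]
tcp_rot: [3.141, -0.001, 0.316]
contact_force: [-0.1, 0.4, 5.2]
grip_width: 57.9
finger_force: 30.0
```

>>> arm_command --gripper '[50,50,50,50,50]' --pt "0 0 -0.5" --pt "0 0 -0.8" --pt "0 0 -0.9" --pt "0 0 -0.9" --pt "0 0 0" --twist '[0,0,0,0,0]'

```text
time: 49.35
tool_pos: [494.3, 67.0, 126.2]
tcp_rot: [3.14, -0.004, 0.316]
contact_force: [0.3, -0.0, -1.5]
grip_width: 58.1
finger_force: 30.0
```

>>> arm_command --gripper '[50,50,50,50,50]' --pt "0.35 -0.7 0" --pt "0.47 -0.95 0" --pt "0.47 -0.95 0" --pt "0.47 -0.95 0" --pt "0.47 -0.95 0" --twist '[0,0,0,0,0]'

```text
time: 49.98
tool_pos: [510.7, 191.9, 123.2]
tcp_rot: [-3.142, 0.002, 0.316]
contact_force: [-0.3, -0.2, -1.7]
grip_width: 58.3
finger_force: 30.0
```

>>> arm_command --gripper '[50,50,50,50,50]' --pt "0.47 -0.95 0" --pt "0.47 -0.95 0" --pt "0.47 -0.95 0" --pt "0.47 -0.95 0" --pt "0.47 -0.95 0" --twist '[0,0,0,0,0]'

```text
time: 50.6
tool_pos: [529.7, 322.9, 122.9]
tcp_rot: [3.141, 0.002, 0.316]
contact_force: [-0.5, 0.2, -1.5]
grip_width: 58.3
finger_force: 30.0
```

>>> arm_command --gripper '[50,50,50,50,50]' --pt "0.1 -0.25 0" --pt "0 0 0" --pt "0 0 0" --pt "0 0 0" --pt "0 0 0" --twist '[0,0,0,0,0]'

```text
time: 51.22
tool_pos: [530.9, 328.6, 124.6]
tcp_rot: [3.141, -0.0, 0.315]
contact_force: [0.5, 0.2, -1.1]
grip_width: 58.3
finger_force: 30.0
```

```bash
cat >> h.py <<'E'
def tray(t):
    m=mask(t,(0,0,90),(179,40,200),(180,230,290,355))
    m=cv2.morphologyEx(m,cv2.MORPH_OPEN,np.ones((3,3)))
    c=max(cv2.findContours(m,0,2)[0],key=cv2.contourArea);r=cv2.minAreaRect(c)
    print('tray',np.round(r[0],1),np.round(r[1],1),round(r[2],1),ray('top',r[0],15).round(1))
E
python3 - <<'E'
from h import *
todo((531,330),16.5);o=get_obs();print(o['grip_width'])
t=capture('top');tray(t);s=capture('scene');cv2.imwrite('pics/traw.png',cv2.cvtColor(t,cv2.COLOR_RGB2BGR));cv2.imwrite('pics/sraw.png',cv2.cvtColor(s,cv2.COLOR_RGB2BGR))
m=mask(s,(0,0,90),(179,40,200),(150,300,350,430));c=max(cv2.findContours(m,0,2)[0],key=cv2.contourArea);h=cv2.minAreaRect(c);print('scene',cv2.boundingRect(c),cv2.contourArea(c))
print([proj('scene',p).round() for p in((543.4,426.3,20),(621.3,295.9,20),(385.4,153.4,20),(309.4,282.4,20))])
E
```

```text
t 51.2 at [530.9 328.6 124.6] yaw 18.1 dp to [531 330] [ 0.02 -0.05  4.32]
58.260375011032316
tray [220.3 317.6] [ 77.6 105.5] 54.8 [399.  336.9]
scene (180, 324, 159, 100) 6218.5
[array([179., 365.]), array([220., 308.]), array([340., 356.]), array([306., 420.])]
```

>>> arm_command --gripper '[50,50,50,50,50]' --pt "0.02 -0.05 0.8" --pt "0 0 0.9" --pt "0 0 0.9" --pt "0 0 0.8" --pt "0 0 0.5" --twist '[0,0,0,0,0]'

```text
time: 51.95
tool_pos: [530.5, 330.2, 25.9]
tcp_rot: [3.141, 0.001, 0.316]
contact_force: [-0.7, -0.0, -1.6]
grip_width: 58.5
finger_force: 30.0
```

>>> arm_command --gripper '[50,50,50,50,50]' --pt "0 0 0.2" --pt "0 0 0.16" --pt "0 0 0" --pt "0 0 0" --pt "0 0 0" --twist '[0,0,0,0,0]'

```text
time: 52.58
tool_pos: [531.1, 330.5, 18.4]
tcp_rot: [-3.142, -0.001, 0.316]
contact_force: [-0.1, -0.6, -0.5]
grip_width: 58.3
finger_force: 30.0
```

>>> arm_command --gripper '[74,74,74,74,74]' --pt "0 0 0" --pt "0 0 0" --pt "0 0 0" --pt "0 0 -0.5" --pt "0 0 -1" --twist '[0,0,0,0,0]'

```text
time: 53.2
tool_pos: [530.4, 330.1, 55.6]
tcp_rot: [3.141, 0.002, 0.316]
contact_force: [-0.9, -0.3, 0.6]
grip_width: 74.1
finger_force: 0.0
```

>>> arm_command --gripper '[80,80,80,80,80]' --pt "0 0 -1" --pt "0 0 -1" --pt "0 0 -1" --pt "0 0 -1" --pt "0 0 -0.8" --twist '[0,0,0,0,0]'

```text
time: 53.82
tool_pos: [531.1, 330.5, 177.7]
tcp_rot: [-3.141, -0.002, 0.316]
contact_force: [0.7, 0.3, -0.2]
grip_width: 80.2
finger_force: 0.0
```

```bash
python3 - <<'E'
from h import *
todo((502.6,-271.8),170)
E
```

```text
t 53.8 at [531.1 330.5 177.7] yaw 18.1 dp to [ 502.6 -271.8] [-8.57 22.55  0.31]
```

>>> arm_command --gripper '[80,80,80,80,80]' --pt "-0.37 0.98 0" --pt "-0.37 0.98 0" --pt "-0.37 0.98 0" --pt "-0.37 0.98 0" --pt "-0.37 0.98 0" --twist '[0,0,0,0,0]'

```text
time: 54.45
tool_pos: [525.0, 198.8, 176.5]
tcp_rot: [3.141, -0.001, 0.316]
contact_force: [-0.6, -0.3, 0.6]
grip_width: 79.9
finger_force: 0.0
```

>>> arm_command --gripper '[80,80,80,80,80]' --pt "-0.37 0.98 0" --pt "-0.37 0.98 0" --pt "-0.37 0.98 0" --pt "-0.37 0.98 0" --pt "-0.37 0.98 0" --twist '[0,0,0,0,0]'

```text
time: 55.08
tool_pos: [519.1, 67.9, 176.5]
tcp_rot: [3.141, -0.001, 0.316]
contact_force: [0.9, -0.2, 0.1]
grip_width: 79.8
finger_force: 0.0
```

>>> arm_command --gripper '[80,80,80,80,80]' --pt "-0.37 0.98 0" --pt "-0.37 0.98 0" --pt "0 0 0" --pt "0 0 0" --pt "0 0 0" --twist '[0,0,0,0,0]'

```text
time: 55.7
tool_pos: [516.7, 17.3, 175.7]
tcp_rot: [3.142, -0.0, 0.317]
contact_force: [0.2, -0.1, -0.7]
grip_width: 80.1
finger_force: 0.0
```

```bash
python3 - <<'E'
from h import *
todo((502.6,-271.8),100)
t=capture('top');s=capture('scene');tray(t)
cv2.imwrite('pics/traw.png',cv2.cvtColor(t,cv2.COLOR_RGB2BGR));cv2.imwrite('pics/sraw.png',cv2.cvtColor(s,cv2.COLOR_RGB2BGR))
for n,i in(('top',t),('scene',s)):
  for c,w,z in(('o',(502.6,-271.8),59),('b',(594.6,-275.3),59),('y',(531,330),43)):
    print(c)
    try: rivets(n,i,c,w,z)
    except Exception as e: print(e)
E
```

```text
t 55.7 at [516.7  17.3 175.7] yaw 18.2 dp to [ 502.6 -271.8] [-4.14 10.81  3.03]
tray [236.5 294.9] [94.1 52.1] 58.7 [464.1 289.9]
o
b
top 34 [433.8 253.8] [ 574.  -279.9] press [ -22.5 -334.6]
top 21 [431.6 240.3] [ 612.6 -274.8] press [  15.1 -324.9]
top 21 [440.9 245.6] [ 597.2 -300.6] press [   3.  -352.4]
y
top 38 [227.4 275.6] [520.2 311.4] press [-147.2  245.8]
top 20 [215.5 270.7] [534.5 345.8] press [-137.1  281.7]
top 8 [217.4 281.1] [504.5 340.2] press [-166.2  272.6]
o
max() iterable argument is empty
b
max() iterable argument is empty
y
scene 36 [215.7 342.6] [534.9 347.3] press [-136.9  283.2]
scene 35 [219.5 352.6] [510.2 351.6] press [-161.9  284.6]
scene 32 [234.6 338.1] [523.3 311.6] press [-144.1  246.5]
```

```bash
python3 - <<'E'
from h import *
a=cv2.imread('pics/top0.png').astype(int);b=cv2.imread('pics/traw.png').astype(int)
d=np.abs(a-b).sum(2)
print('diff orange',d[262:297,415:448].max(),d[262:297,415:448].mean(),'blue',d[230:262,415:448].mean(),'yellow',d[297:330,415:448].mean(),'stick/tape/mug',d[195:225,195:280].mean(),d[165:205,365:410].mean())
E
```

```text
diff orange 211 24.755844155844155 blue 6.202651515151516 yellow 39.93204775022957 stick/tape/mug 5.456862745098039 5.288888888888889
```

```bash
python3 - <<'E'
from h import *
for f in('top0','traw'):
    b=cv2.cvtColor(cv2.imread(f'pics/{f}.png'),cv2.COLOR_BGR2RGB)
    h=cv2.cvtColor(b,cv2.COLOR_RGB2HSV)[262:300:2,414:450:2]
    print(f);print('\n'.join(' '.join(f'{x[0]:3d}/{x[1]:3d}/{x[2]:3d}' for x in r[::2]) for r in h[::2]))
    print([(x[0],x[1].round(1)) for x in blobs(mask(b,(0,0,215),(179,70,255),(415,225,450,335)),5)])
E
```

```text
top0
 15/110/204  20/ 88/248  21/ 82/250  20/ 90/248  22/ 79/250  22/ 78/250  24/ 68/250  23/ 76/252  11/163/147
 15/110/190  20/ 90/248  21/ 82/250  20/ 89/249  22/ 80/251  22/ 77/250  25/ 68/250  22/ 82/252  12/164/148
 15/110/194  20/ 92/248  16/103/236  13/ 57/222  14/128/237  19/ 15/244  23/ 72/248  22/ 83/251  11/162/146
 16/108/204  16/102/237  15/ 66/177  19/152/250  15/115/241 105/  6/253  18/149/249  20/ 86/249  11/160/145
 16/107/205  15/106/228  15/117/238  20/149/250  10/ 82/118  10/ 52/216  19/152/249  21/ 81/249  11/163/141
 16/107/210  16/105/239  19/ 52/243  19/150/250  13/132/221  18/156/251  19/153/249  19/ 86/246  11/164/138
 16/106/207  19/ 93/247  16/ 84/212  16/111/235  90/  4/255  19/ 54/238  17/110/241  21/ 88/250  11/162/140
 16/105/216  20/ 92/247  20/ 88/249  20/ 92/249  16/113/232  22/ 74/248  23/ 73/250  21/ 88/251  11/165/144
 17/106/217  20/ 91/247  20/ 89/248  21/ 86/250  20/ 89/249  22/ 78/250  23/ 77/250  21/ 88/250  11/163/142
 16/105/216  21/ 84/248  20/ 89/248  21/ 83/251  18/ 97/246  22/ 78/250  23/ 78/250  21/ 88/250  11/163/156
[(np.int32(145)
[... 1029 characters left out ...]
49  21/ 89/249  11/163/138
 16/106/212  19/ 93/246  20/ 90/248  20/ 89/248  20/ 95/248  22/ 83/248  23/ 77/249  20/ 90/249  11/162/142
 17/106/212  19/ 92/246  20/ 91/247  21/ 87/249  20/ 90/248  22/ 79/249  23/ 78/249  20/ 90/249  11/163/139
 16/104/213  21/ 87/247  20/ 92/247  20/ 87/249  20/ 92/248  22/ 80/249  22/ 78/249  20/ 90/249  12/165/153
[(np.int32(56), array([434. , 239.2])), (np.int32(5), array([438.6, 235.2])), (np.int32(22), array([440.3, 250.8])), (np.int32(26), array([433. , 253.1])), (np.int32(17), array([437.1, 263.4])), (np.int32(27), array([432.1, 271.6])), (np.int32(27), array([430.5, 284.9])), (np.int32(8), array([437.2, 286.6])), (np.int32(51), array([428.1, 311.1]))]
```

>>> arm_command --gripper '[80,80,80,80,80]' --pt "-0.37 0.98 0" --pt "-0.37 0.98 0" --pt "-0.37 0.98 0" --pt "-0.37 0.98 0" --pt "-0.37 0.98 0" --twist '[0,0,0,0,0]'

```text
time: 56.42
tool_pos: [510.8, -114.7, 175.5]
tcp_rot: [-3.142, 0.0, 0.316]
contact_force: [-0.5, -0.2, -0.4]
grip_width: 79.6
finger_force: 0.0
```

>>> arm_command --gripper '[80,80,80,80,80]' --pt "-0.37 0.98 0" --pt "-0.37 0.98 0" --pt "-0.37 0.98 0" --pt "-0.37 0.98 0" --pt "-0.37 0.98 0" --twist '[0,0,0,0,0]'

```text
time: 57.05
tool_pos: [505.0, -245.5, 175.4]
tcp_rot: [-3.142, 0.0, 0.316]
contact_force: [0.0, -0.2, 0.0]
grip_width: 80.0
finger_force: 0.0
```

>>> arm_command --gripper '[80,80,80,80,80]' --pt "-0.36 0.95 0.7" --pt "0 0 0.9" --pt "0 0 0.9" --pt "0 0 0.5" --pt "0 0 0" --twist '[0,0,0,0,0]'

```text
time: 57.68
tool_pos: [503.4, -270.0, 99.8]
tcp_rot: [-3.14, 0.001, 0.316]
contact_force: [-0.6, 0.6, -0.5]
grip_width: 80.1
finger_force: 0.0
```

```bash
python3 - <<'E'
from h import *
todo((504,-270),22.5)
E
```

```text
t 57.7 at [ 503.4 -270.    99.8] yaw 18.1 dp to [ 504 -270] [0.02 0.01 3.09]
```

>>> arm_command --gripper '[80,80,80,80,80]' --pt "0.02 0.01 0.7" --pt "0 0 0.7" --pt "0 0 0.7" --pt "0 0 0.6" --pt "0 0 0.39" --twist '[0,0,0,0,0]'

```text
time: 58.3
tool_pos: [504.4, -270.7, 23.0]
tcp_rot: [3.141, -0.0, 0.316]
contact_force: [0.7, 0.9, 0.1]
grip_width: 80.4
finger_force: 0.0
```

>>> arm_command --gripper '[50,50,50,50,50]' --pt "0 0 0" --pt "0 0 0" --pt "0 0 0" --pt "0 0 0" --pt "0 0 0" --twist '[0,0,0,0,0]'

```text
time: 58.92
tool_pos: [504.5, -270.9, 23.8]
tcp_rot: [3.141, -0.001, 0.316]
contact_force: [-0.3, 0.1, 3.6]
grip_width: 59.5
finger_force: 30.0
```

>>> arm_command --gripper '[50,50,50,50,50]' --pt "0 0 -0.6" --pt "0 0 -0.8" --pt "0 0 -0.9" --pt "0 0 -0.95" --pt "0 0 -0.95" --twist '[0,0,0,0,0]'

```text
time: 59.55
tool_pos: [503.9, -270.4, 129.6]
tcp_rot: [-3.141, 0.0, 0.316]
contact_force: [0.8, -0.5, -2.0]
grip_width: 59.7
finger_force: 30.0
```

>>> arm_command --gripper '[50,50,50,50,50]' --pt "0.2 -0.6 0" --pt "0.28 -0.95 0" --pt "0.28 -0.95 0" --pt "0.28 -0.95 0" --pt "0.28 -0.95 0" --twist '[0,0,0,0,0]'

```text
time: 60.18
tool_pos: [500.1, -152.8, 126.9]
tcp_rot: [-3.139, 0.002, 0.317]
contact_force: [0.1, 0.1, -0.6]
grip_width: 59.8
finger_force: 30.0
```

>>> arm_command --gripper '[50,50,50,50,50]' --pt "0.28 -0.95 0" --pt "0.28 -0.95 0" --pt "0.28 -0.95 0" --pt "0.28 -0.95 0" --pt "0.28 -0.95 0" --twist '[0,0,0,0,0]'

```text
time: 60.8
tool_pos: [496.0, -29.4, 127.0]
tcp_rot: [-3.14, 0.003, 0.317]
contact_force: [-0.0, -0.1, -1.9]
grip_width: 59.6
finger_force: 30.0
```

>>> arm_command --gripper '[50,50,50,50,50]' --pt "0.28 -0.95 0" --pt "0.28 -0.95 0" --pt "0.28 -0.95 0" --pt "0.24 -0.92 0" --pt "0 0 0" --twist '[0,0,0,0,0]'

```text
time: 61.42
tool_pos: [492.2, 68.4, 127.1]
tcp_rot: [-3.14, 0.003, 0.319]
contact_force: [0.7, -0.6, -1.1]
grip_width: 59.3
finger_force: 30.0
```

```bash
python3 - <<'E'
from h import *
todo((492.8,67.1),46.5);print(get_obs()['grip_width'])
E
```

```text
t 61.4 at [492.2  68.4 127.1] yaw 18.3 dp to [492.8  67.1] [0.01 0.06 3.22]
59.343017546418004
```

>>> arm_command --gripper '[50,50,50,50,50]' --pt "0.01 0.05 0.6" --pt "0 0 0.9" --pt "0 0 0.9" --pt "0 0 0.4" --pt "0 0 0.3" --twist '[0,0,0,0,0]'

```text
time: 62.05
tool_pos: [494.5, 64.4, 49.9]
tcp_rot: [-3.141, 0.001, 0.315]
contact_force: [-0.1, 0.1, -1.2]
grip_width: 59.6
finger_force: 30.0
```

>>> arm_command --gripper '[50,50,50,74,74]' --pt "0 0 0.12" --pt "0 0 0" --pt "0 0 0" --pt "0 0 0" --pt "0 0 0" --twist '[0,0,0,0,0]'

```text
time: 62.68
tool_pos: [495.1, 64.9, 48.1]
tcp_rot: [3.141, -0.001, 0.316]
contact_force: [-0.2, -0.8, 0.0]
grip_width: 72.5
finger_force: 0.0
```

>>> arm_command --gripper '[74,74,74,74,74]' --pt "0 0 0" --pt "0 0 -0.8" --pt "0 0 -1" --pt "0 0 -1" --pt "0 0 -1" --twist '[0,0,0,0,0]'

```text
time: 63.3
tool_pos: [494.7, 64.8, 143.6]
tcp_rot: [3.141, -0.0, 0.316]
contact_force: [0.1, 0.2, -0.2]
grip_width: 74.0
finger_force: 0.0
```

>>> arm_command --gripper '[45,45,45,45,45]' --pt "-0.4 0.85 0" --pt "-0.4 0.85 0" --pt "-0.4 0.85 0" --pt "-0.4 0.85 0" --pt "-0.4 0.85 0" --twist '[0,0,0,0,0]'

```text
time: 63.92
tool_pos: [480.1, -52.5, 142.8]
tcp_rot: [3.141, -0.0, 0.316]
contact_force: [0.7, 0.4, 0.5]
grip_width: 44.8
finger_force: 0.0
```

>>> arm_command --gripper '[45,45,45,45,45]' --pt "0 0 0" --pt "0 0 0" --pt "0 0 0" --pt "0 0 0" --pt "0 0 0" --twist '[-1,-1,-1,-1,-1]'

```text
time: 64.55
tool_pos: [480.2, -51.7, 142.8]
tcp_rot: [3.141, -0.0, 0.755]
contact_force: [-0.1, -0.4, 0.3]
grip_width: 45.3
finger_force: 0.0
```

>>> arm_command --gripper '[45,45,45,45,45]' --pt "0 0 0" --pt "0 0 0" --pt "0 0 0" --pt "0 0 0" --pt "0 0 0" --twist '[-1,-1,-1,-1,-1]'

```text
time: 65.18
tool_pos: [480.2, -51.7, 142.8]
tcp_rot: [3.141, 0.0, 1.191]
contact_force: [-1.2, 0.5, 0.6]
grip_width: 45.1
finger_force: 0.0
```

>>> arm_command --gripper '[45,45,45,45,45]' --pt "0 0 0" --pt "0 0 0" --pt "0 0 0" --pt "0 0 0" --pt "0 0 0" --twist '[-1,-1,-1,0,0]'

```text
time: 65.8
tool_pos: [480.2, -51.7, 142.7]
tcp_rot: [3.142, 0.0, 1.449]
contact_force: [-0.2, -0.7, -0.6]
grip_width: 45.4
finger_force: 0.0
```

```bash
python3 - <<'E'
from h import *
todo(K(-145,0),49)
t=capture('top');s=capture('scene');tray(t)
for n,i in(('top',t),('scene',s)):
    try: rivets(n,i,'o',(492.8,67.1))
    except Exception as e: print(e)
    u,v=proj(n,(492.8,67.1,81)).astype(int)
    print([(a,c.round(1),(lambda d:np.round([d@XP,d@YP],1))(ray(n,c,81)-RAM)) for a,c in blobs(mask(i,(0,0,200),(179,60,255),(u-15,v-13,u+15,v+13)),8)])
b=lambda im,x:cv2.resize(im[x[1]:x[1]+75,x[0]:x[0]+75],None,fx=5,fy=5,interpolation=2)
cv2.imwrite('pics/n3.png',cv2.cvtColor(np.hstack([b(s,(305,260)),b(t,(280,240))]),cv2.COLOR_RGB2BGR))
E
```

```text
t 65.8 at [480.2 -51.7 142.7] yaw 83.0 dp to [478.6 -50. ] [ 0.06 -0.07  3.75]
tray [236.5 294.9] [94.1 52.1] 58.7 [464.1 290. ]
top 24 [313.9 276.8] [512.6  61.8] press [-124.7   -2.8]
top 23 [312. 290.] [475.8  67.5] press [-161.8   -1.6]
top 16 [320.4 290.6] [473.8  43.9] press [-161.   -25.2]
[(np.int32(183), array([306.8, 277.7]), array([-129.4,   16.6])), (np.int32(74), array([309. , 287.6]), array([-156.1,    7.5])), (np.int32(25), array([314. , 276.6]), array([-124.1,   -3.2])), (np.int32(24), array([324.7, 292.5]), array([-164.9,  -37.6])), (np.int32(23), array([311.8, 290. ]), array([-161.9,   -1.1]))]
scene 46 [342.3 273.8] [514.1  59.3] press [-122.9   -5.1]
scene 35 [360.5 280.9] [477.5  39.3] press [-156.8  -29.4]
scene 22 [347.5 284.8] [484.1  67.4] press [-153.6   -0.7]
[(np.int32(63), array([341.5, 272.4]), array([-118.8,   -5.5])), (np.int32(14), array([357.2, 277.8]), array([-146.5,  -27.6])), (np.int32(19), array([333.1, 288.2]), array([-147.9,   29.7])), (np.int32(35), array([350.1, 287.7]), array([-162.6,   -1.8])), (np.int32(10), array([357.4, 290.6]), array([-176. ,  -11.4]))]
```

View pics/n3.png

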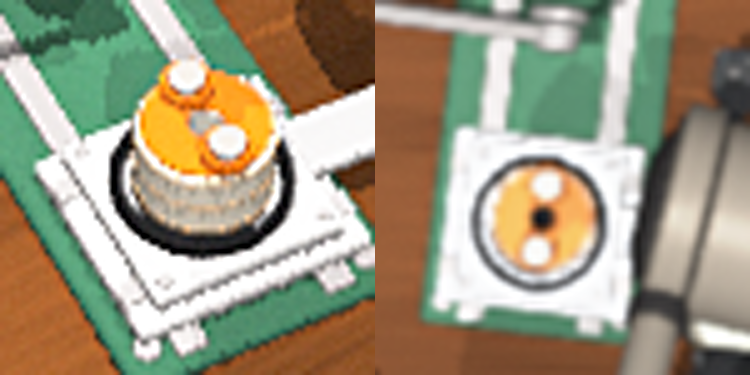

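>>> arm_command --gripper '[45,45,45,45,45]' --pt "0.06 -0.06 0.95" --pt "0 0 1" --pt "0 0 1" --pt "0 0 0.8" --pt "0 0 0" --twist '[0,0,0,0,0]'

```text
time: 66.53
tool_pos: [478.0, -49.8, 47.9]
tcp_rot: [-3.139, -0.0, 1.45]
contact_force: [0.2, 0.2, 0.2]
grip_width: 44.7
finger_force: 0.0
```

>>> arm_command --gripper '[12,12,12,12,12]' --pt "0 0 0" --pt "0 0 0" --pt "0 0 0" --pt "0 0 0" --pt "0.02 0.3 0" --twist '[0,0,0,0,0]'

```text
time: 67.15
tool_pos: [486.2, -50.6, 49.5]
tcp_rot: [-3.141, 0.0, 1.45]
contact_force: [-2.3, -1.4, 4.5]
grip_width: 17.3
finger_force: 30.0
```

>>> arm_command --gripper '[12,12,12,12,12]' --pt "0.02 0.7 0" --pt "0.02 0.8 0" --pt "0.02 0.8 0" --pt "0.02 0.8 0" --pt "0.02 0.8 0" --twist '[0,0,0,0,0]'

```text
time: 67.78
tool_pos: [584.1, -60.0, 49.5]
tcp_rot: [-3.141, 0.001, 1.45]
contact_force: [-2.8, -1.6, 5.6]
grip_width: 17.0
finger_force: 30.0
```

>>> arm_command --gripper '[12,12,12,12,12]' --pt "0 0.5 0" --pt "0 0.28 0" --pt "0 0 0" --pt "0 0 0" --pt "0 0 0" --twist '[0,0,0,0,0]'

```text
time: 68.4
tool_pos: [603.2, -62.3, 49.5]
tcp_rot: [3.14, 0.0, 1.45]
contact_force: [1.5, -1.9, 4.9]
grip_width: 17.2
finger_force: 30.0
```

```bash
python3 - <<'E'
from h import *
todo(K(-20.6,3.0),49);print(get_obs()['grip_width'])
E
```

```text
t 68.4 at [603.2 -62.3  49.5] yaw 83.1 dp to [602.4 -62. ] [ 0.   -0.03  0.02]
17.174246368612256
```

>>> arm_command --gripper '[12,45,45,45,45]' --pt "0 -0.03 0" --pt "0 0 0" --pt "0 0 0" --pt "0 0 0" --pt "0 0 -0.8" --twist '[0,0,0,0,0]'

```text
time: 69.03
tool_pos: [600.7, -61.5, 67.3]
tcp_rot: [-3.137, -0.0, 1.45]
contact_force: [0.3, 0.1, -0.1]
grip_width: 44.4
finger_force: 0.0
```

>>> arm_command --gripper '[45,45,0,0,0]' --pt "0 0 -1" --pt "0 0 -1" --pt "0 0 -1" --pt "0 0 -1" --pt "0 0 -1" --twist '[0,0,0,0,0]'

```text
time: 69.65
tool_pos: [601.9, -61.8, 194.4]
tcp_rot: [-3.141, -0.0, 1.45]
contact_force: [0.7, 0.9, -0.2]
grip_width: 19.7
finger_force: 0.0
```

>>> arm_command --gripper '[0,0,0,0,0]' --pt "0.5 -0.09 -0.84" --pt "1 -0.09 0" --pt "1 -0.09 0" --pt "1 -0.09 0" --pt "1 -0.09 0" --twist '[0,0,0,0,0]'

```text
time: 70.28
tool_pos: [604.2, 52.0, 214.6]
tcp_rot: [-3.141, 0.0, 1.45]
contact_force: [1.2, 0.8, -0.5]
grip_width: 0.4
finger_force: 0.0
```

>>> arm_command --gripper '[0,0,0,0,0]' --pt "1 -0.09 0" --pt "1 -0.09 0" --pt "1 -0.09 0" --pt "1 -0.09 0" --pt "1 -0.09 0" --twist '[0,0,0,0,0]'

```text
time: 70.9
tool_pos: [608.1, 177.4, 214.5]
tcp_rot: [-3.141, 0.0, 1.45]
contact_force: [-0.4, 0.5, 0.3]
grip_width: 0.4
finger_force: 0.0
```

>>> arm_command --gripper '[0,0,0,0,0]' --pt "0.56 0.03 0" --pt "0 0 0.6" --pt "0 0 0.6" --pt "0 0 0.6" --pt "0 0 0.6" --twist '[0,0,0,0,0]'

```text
time: 71.53
tool_pos: [611.0, 190.1, 154.1]
tcp_rot: [3.141, -0.0, 1.45]
contact_force: [0.8, 4.0, 6.4]
grip_width: 0.6
finger_force: 3.7
```

>>> arm_command --gripper '[0,0,0,0,0]' --pt "0 0 0.6" --pt "0 0 0.5" --pt "0 0 0.4" --pt "0 0 0.25" --pt "0 0 0" --twist '[0,0,0,0,0]'

```text
time: 72.15
tool_pos: [610.9, 188.9, 111.0]
tcp_rot: [3.141, 0.002, 1.45]
contact_force: [-2.0, -1.1, 8.7]
grip_width: 0.1
finger_force: 4.3
```

>>> arm_command --gripper '[0,0,0,0,0]' --pt "0 0 0.17" --pt "0 0 0.17" --pt "0 0 0" --pt "0 0 0" --pt "0 0 0" --twist '[0,0,0,0,0]'

```text
time: 72.78
tool_pos: [610.9, 187.7, 104.1]
tcp_rot: [3.141, 0.004, 1.45]
contact_force: [-4.9, -7.0, 16.9]
grip_width: 0.4
finger_force: 8.1
```

>>> arm_command --gripper '[0,0,0,0,0]' --pt "0 0 -0.8" --pt "0 0 -1" --pt "0 0 -1" --pt "0 0 -1" --pt "0 0 -0.8" --twist '[0,0,0,0,0]'

```text
time: 73.4
tool_pos: [610.6, 189.2, 217.3]
tcp_rot: [-3.14, 0.002, 1.449]
contact_force: [-0.2, -0.1, 0.4]
grip_width: 0.5
finger_force: 0.0
```

>>> arm_command --gripper '[0,0,0,0,0]' --pt "-1 0.09 0" --pt "-1 0.09 0" --pt "-1 0.09 0" --pt "-1 0.09 0" --pt "-1 0.09 0" --twist '[0,0,0,0,0]'

```text
time: 74.03
tool_pos: [606.2, 63.1, 216.1]
tcp_rot: [-3.139, 0.002, 1.45]
contact_force: [-0.7, -1.0, 0.1]
grip_width: 0.1
finger_force: 0.0
```

>>> arm_command --gripper '[45,45,45,45,45]' --pt "-1 0.09 0" --pt "-1 0.09 0" --pt "-1 0.09 0" --pt "-1 0.09 0" --pt "-1 0.09 0" --twist '[0,0,0,0,0]'

```text
time: 74.65
tool_pos: [602.1, -62.2, 216.1]
tcp_rot: [-3.139, 0.001, 1.449]
contact_force: [-0.6, 0.1, 0.1]
grip_width: 43.2
finger_force: 0.0
```

>>> arm_command --gripper '[45,45,45,45,45]' --pt "0 0 0.9" --pt "0 0 1" --pt "0 0 1" --pt "0 0 0" --pt "0 0 0" --twist '[0,0,0,0,0]'

```text
time: 75.28
tool_pos: [603.2, -61.0, 145.6]
tcp_rot: [3.141, 0.001, 1.45]
contact_force: [-0.9, 0.9, 0.5]
grip_width: 44.7
finger_force: 0.0
```

```bash
python3 - <<'E'
from h import *
todo(K(-20.6,3),49)
E
```

```text
t 75.3 at [603.2 -61.  145.6] yaw 83.1 dp to [602.4 -62. ] [-0.05 -0.03  3.86]
```

>>> arm_command --gripper '[45,45,45,45,45]' --pt "-0.05 -0.03 1" --pt "0 0 1" --pt "0 0 1" --pt "0 0 0.87" --pt "0 0 0" --twist '[0,0,0,0,0]'

```text
time: 75.9
tool_pos: [601.7, -61.7, 48.0]
tcp_rot: [-3.14, 0.0, 1.45]
contact_force: [0.2, 0.7, 0.9]
grip_width: 45.4
finger_force: 0.0
```

>>> arm_command --gripper '[12,12,12,12,12]' --pt "0 0 0" --pt "0 0 0" --pt "0 0 0" --pt "0 0 0" --pt "-0.01 0.3 0" --twist '[0,0,0,0,0]'

```text
time: 76.53
tool_pos: [609.5, -62.7, 49.2]
tcp_rot: [-3.141, -0.0, 1.45]
contact_force: [-1.8, 1.9, 4.4]
grip_width: 17.6
finger_force: 30.0
```

>>> arm_command --gripper '[12,12,12,12,12]' --pt "-0.02 0.5 0" --pt "-0.03 0.5 0" --pt "0 0.2 0" --pt "0 0 0" --pt "0 0 0" --twist '[0,0,0,0,0]'

```text
time: 77.15
tool_pos: [640.1, -67.7, 49.1]
tcp_rot: [3.139, 0.0, 1.45]
contact_force: [1.3, 1.5, 6.2]
grip_width: 17.7
finger_force: 30.0
```

```bash
python3 - <<'E'
from h import *
todo(K(17,1.5),49);print(get_obs()['grip_width'])
E
```

```text
t 77.2 at [640.1 -67.7  49.1] yaw 83.1 dp to [639.6 -68.1] [-0.02 -0.02  0.01]
17.691590304943833
```

>>> arm_command --gripper '[45,45,45,45,45]' --pt "0 0 0" --pt "0 0 0" --pt "0 0 0" --pt "0 0 -0.8" --pt "0 0 -1" --twist '[0,0,0,0,0]'

```text
time: 77.78
tool_pos: [638.6, -67.6, 93.0]
tcp_rot: [-3.139, -0.0, 1.45]
contact_force: [0.1, 0.1, -0.2]
grip_width: 45.0
finger_force: 0.0
```

>>> arm_command --gripper '[45,0,0,0,0]' --pt "0 0 -1" --pt "0 0 -1" --pt "0 0 -1" --pt "0 0 -1" --pt "0 0 -0.84" --twist '[0,0,0,0,0]'

```text
time: 78.4
tool_pos: [639.1, -67.7, 215.3]
tcp_rot: [3.141, 0.0, 1.45]
contact_force: [-0.3, -0.6, 0.7]
grip_width: 9.6
finger_force: 0.0
```

>>> arm_command --gripper '[0,0,0,0,0]' --pt "0.6 -0.22 0" --pt "1 -0.22 0" --pt "1 -0.22 0" --pt "1 -0.22 0" --pt "1 -0.22 0" --twist '[0,0,0,0,0]'

```text
time: 79.03
tool_pos: [624.6, 51.7, 212.8]
tcp_rot: [-3.139, 0.0, 1.451]
contact_force: [0.1, -0.3, 1.3]
grip_width: 0.4
finger_force: 0.0
```

>>> arm_command --gripper '[0,0,0,0,0]' --pt "1 -0.22 0" --pt "1 -0.22 0" --pt "1 -0.22 0" --pt "1 -0.22 0" --pt "1 -0.22 0" --twist '[0,0,0,0,0]'

```text
time: 79.65
tool_pos: [612.1, 178.9, 212.7]
tcp_rot: [-3.139, 0.001, 1.451]
contact_force: [-0.2, -0.1, 0.1]
grip_width: 0.6
finger_force: 0.0
```

>>> arm_command --gripper '[0,0,0,0,0]' --pt "0.52 -0.22 0" --pt "0 0 0.6" --pt "0 0 0.6" --pt "0 0 0.6" --pt "0 0 0.6" --twist '[0,0,0,0,0]'

```text
time: 80.28
tool_pos: [609.9, 190.5, 153.6]
tcp_rot: [3.141, -0.001, 1.449]
contact_force: [-0.2, 5.7, 7.6]
grip_width: 0.3
finger_force: 4.1
```

>>> arm_command --gripper '[0,0,0,0,0]' --pt "0 0 0.6" --pt "0 0 0.5" --pt "0 0 0.4" --pt "0 0 0.25" --pt "0 0 0" --twist '[0,0,0,0,0]'

```text
time: 80.9
tool_pos: [609.8, 189.2, 110.5]
tcp_rot: [3.141, 0.002, 1.45]
contact_force: [-1.6, -2.2, 8.6]
grip_width: 0.2
finger_force: 4.3
```

>>> arm_command --gripper '[0,0,0,0,0]' --pt "0 0 0.17" --pt "0 0 0.17" --pt "0 0 0" --pt "0 0 0" --pt "0 0 0" --twist '[0,0,0,0,0]'

```text
time: 81.53
tool_pos: [609.7, 187.9, 103.6]
tcp_rot: [3.141, 0.004, 1.449]
contact_force: [-5.2, -6.7, 15.8]
grip_width: 0.3
finger_force: 8.2
```

Same signature. Back to the knob.

>>> arm_command --gripper '[0,0,0,0,0]' --pt "0 0 -0.8" --pt "0 0 -1" --pt "0 0 -1" --pt "0 0 -1" --pt "0 0 -0.8" --twist '[0,0,0,0,0]'

```text
time: 82.15
tool_pos: [609.5, 189.5, 216.8]
tcp_rot: [-3.14, 0.002, 1.449]
contact_force: [0.5, -0.1, 0.8]
grip_width: 0.4
finger_force: 0.0
```

>>> arm_command --gripper '[0,0,0,0,0]' --pt "-1 0.24 0" --pt "-1 0.24 0" --pt "-1 0.24 0" --pt "-1 0.24 0" --pt "-1 0.24 0" --twist '[0,0,0,0,0]'

```text
time: 82.78
tool_pos: [623.8, 61.1, 215.5]
tcp_rot: [-3.139, 0.002, 1.449]
contact_force: [-0.2, -0.0, -0.1]
grip_width: 0.7
finger_force: 0.0
```

>>> arm_command --gripper '[45,45,45,45,45]' --pt "-1 0.24 0" --pt "-1 0.24 0" --pt "-1 0.24 0" --pt "-1 0.24 0" --pt "-1 0.24 0" --twist '[0,0,0,0,0]'

```text
time: 83.4
tool_pos: [638.4, -66.5, 215.4]
tcp_rot: [-3.139, 0.001, 1.449]
contact_force: [0.0, 0.5, 0.6]
grip_width: 43.2
finger_force: 0.0
```

>>> arm_command --gripper '[45,45,45,45,45]' --pt "-0.1 0 0.9" --pt "0 0 1" --pt "0 0 1" --pt "0 0 0" --pt "0 0 0" --twist '[0,0,0,0,0]'

```text
time: 84.02
tool_pos: [639.0, -67.7, 145.0]
tcp_rot: [3.141, 0.001, 1.45]
contact_force: [-0.1, 0.1, 0.6]
grip_width: 45.2
finger_force: 0.0
```

```bash
python3 - <<'E'
from h import *
todo(K(17,1.5),49)
E
```

```text
t 84.0 at [639.  -67.7 145. ] yaw 83.1 dp to [639.6 -68.1] [-0.01  0.03  3.84]
```

>>> arm_command --gripper '[45,45,45,45,45]' --pt "-0.01 0.03 1" --pt "0 0 1" --pt "0 0 1" --pt "0 0 0.84" --pt "0 0 0" --twist '[0,0,0,0,0]'

```text
time: 84.65
tool_pos: [639.1, -67.5, 48.2]
tcp_rot: [-3.14, 0.0, 1.45]
contact_force: [0.6, 0.3, 0.2]
grip_width: 45.1
finger_force: 0.0
```

>>> arm_command --gripper '[12,12,12,12,12]' --pt "0 0 0" --pt "0 0 0" --pt "0 0 0" --pt "0 0 0" --pt "-0.01 -0.35 0" --twist '[0,0,0,0,0]'

```text
time: 85.28
tool_pos: [631.8, -66.7, 49.4]
tcp_rot: [3.139, -0.0, 1.45]
contact_force: [2.4, 1.1, 4.1]
grip_width: 17.1
finger_force: 30.0
```

>>> arm_command --gripper '[12,12,12,12,12]' --pt "-0.01 -0.8 0" --pt "-0.01 -0.95 0" --pt "-0.01 -0.95 0" --pt "-0.01 -0.95 0" --pt "-0.01 -0.95 0" --twist '[0,0,0,0,0]'

```text
time: 85.9
tool_pos: [516.3, -53.9, 49.4]
tcp_rot: [3.139, 0.0, 1.45]
contact_force: [2.6, 0.9, 4.0]
grip_width: 17.0
finger_force: 30.0
```

>>> arm_command --gripper '[12,12,12,12,12]' --pt "0 -0.95 0" --pt "0 -0.58 0" --pt "0 0 0" --pt "0 0 0" --pt "0 0 0" --twist '[0,0,0,0,0]'

```text
time: 86.52
tool_pos: [479.0, -49.6, 49.3]
tcp_rot: [3.14, 0.0, 1.45]
contact_force: [1.3, 0.7, 7.6]
grip_width: 17.5
finger_force: 30.0
```

```bash
python3 - <<'E'
from h import *
todo(K(-145,0),49);print(get_obs()['contact_force'])
E
```

```text
t 86.5 at [479.  -49.6  49.3] yaw 83.1 dp to [478.6 -50. ] [-0.02 -0.01  0.01]
[1.30342234 0.74429177 7.56155784]
```

>>> arm_command --gripper '[45,45,45,45,45]' --pt "0 0 0" --pt "0 0 0" --pt "0 0 -0.8" --pt "0 0 -1" --pt "0 0 -1" --twist '[0,0,0,0,0]'

```text
time: 87.15
tool_pos: [477.7, -49.3, 118.9]
tcp_rot: [-3.139, -0.0, 1.45]
contact_force: [-0.6, -0.4, -0.7]
grip_width: 44.7
finger_force: 0.0
```

>>> arm_command --gripper '[76,76,76,76,76]' --pt "0 0 -0.8" --pt "0 0 0" --pt "0 0 0" --pt "0 0 0" --pt "0 0 0" --twist '[0,1,1,1,1]'

```text
time: 87.78
tool_pos: [477.8, -49.3, 138.2]
tcp_rot: [-3.14, 0.001, 1.098]
contact_force: [0.1, 0.3, 0.5]
grip_width: 75.8
finger_force: 0.0
```

>>> arm_command --gripper '[76,76,76,76,76]' --pt "0 0 0" --pt "0 0 0" --pt "0 0 0" --pt "0 0 0" --pt "0 0 0" --twist '[1,1,1,1,1]'

```text
time: 88.4
tool_pos: [477.8, -49.3, 138.1]
tcp_rot: [-3.14, 0.001, 0.662]
contact_force: [0.4, -0.4, 1.0]
grip_width: 76.1
finger_force: 0.0
```

>>> arm_command --gripper '[76,76,76,76,76]' --pt "0 0 0" --pt "0 0 0" --pt "0 0 0" --pt "0 0 0" --pt "0 0 0" --twist '[1,1,1,1,0]'

```text
time: 89.02
tool_pos: [477.9, -49.3, 138.3]
tcp_rot: [-3.141, 0.001, 0.317]
contact_force: [-0.6, 0.2, -0.1]
grip_width: 75.9
finger_force: 0.0
```

```bash
python3 - <<'E'
from h import *
todo((494.3,64.7),46.5)
t=capture('top');s=capture('scene');tray(t)
for n,i in(('top',t),('scene',s)):
    rivets(n,i,'o',(494.3,64.7),73)
    print([proj(n,(494.3+k*18.8*XP[0],64.7+k*18.8*XP[1],z)).round(1).tolist() for k in(1,-1) for z in(81,73)])
cv2.imwrite('pics/n4s.png',cv2.cvtColor(s,cv2.COLOR_RGB2BGR))
E
```

```text
t 89.0 at [477.9 -49.3 138.3] yaw 18.1 dp to [494.3  64.7] [ 2.04 -4.13  3.67]
tray [236.5 294.9] [94.1 52.1] 58.7 [464.1 290. ]
top 25 [313.9 276.7] [513.  62.] press [-124.3   -2.6]
top 20 [312.  290.2] [475.1  67.6] press [-162.6   -1.6]
[[313.7, 276.7], [313.7, 276.7], [312.2, 290.1], [312.3, 290.1]]
scene 26 [350.4 290. ] [474.8  66.4] press [-162.8   -2.8]
scene 22 [342.3 276.9] [512.5  60. ] press [-124.6   -4.6]
scene 17 [357.4 278.1] [492.3  35.7] press [-141.7  -31.1]
[[341.3, 274.8], [341.2, 277.2], [350.1, 287.4], [350.0, 289.9]]
```

>>> arm_command --gripper '[76,76,76,76,76]' --pt "0.4 -0.82 0" --pt "0.4 -0.82 0" --pt "0.4 -0.83 0" --pt "0.42 -0.83 0" --pt "0.42 -0.83 0" --twist '[0,0,0,0,0]'

```text
time: 89.75
tool_pos: [494.8, 65.3, 138.6]
tcp_rot: [-3.142, 0.0, 0.317]
contact_force: [1.5, -0.6, 0.2]
grip_width: 76.6
finger_force: 0.0
```

>>> arm_command --gripper '[76,76,76,76,76]' --pt "0 0 0.8" --pt "0 0 0.9" --pt "0 0 0.9" --pt "0 0 0.7" --pt "0 0 0.37" --twist '[0,0,0,0,0]'

```text
time: 90.38
tool_pos: [494.4, 64.5, 46.0]
tcp_rot: [-3.141, 0.002, 0.317]
contact_force: [1.1, -1.3, -0.0]
grip_width: 75.9
finger_force: 0.0
```

>>> arm_command --gripper '[50,50,50,50,50]' --pt "0 0 0" --pt "0 0 0" --pt "0 0 0" --pt "0 0 0" --pt "0 0 0" --twist '[0,0,0,0,0]'

```text
time: 91.0
tool_pos: [495.3, 64.6, 47.5]
tcp_rot: [3.141, -0.001, 0.316]
contact_force: [-1.3, 1.4, 3.9]
grip_width: 59.0
finger_force: 30.0
```

>>> arm_command --gripper '[50,50,50,50,50]' --pt "0 0 -0.5" --pt "0 0 -0.8" --pt "0 0 -0.9" --pt "0 0 -0.9" --pt "0 0 0" --twist '[0,0,0,0,0]'

```text
time: 91.62
tool_pos: [496.0, 64.4, 126.2]
tcp_rot: [3.14, -0.004, 0.316]
contact_force: [-0.9, 0.6, -1.7]
grip_width: 59.8
finger_force: 30.0
```

>>> arm_command --gripper '[50,50,50,50,50]' --pt "-0.12 -0.6 0" --pt "-0.15 -0.9 0" --pt "-0.15 -0.95 0" --pt "-0.15 -0.95 0" --pt "-0.15 -0.95 0" --twist '[0,0,0,0,0]'

```text
time: 92.25
tool_pos: [442.2, 163.5, 123.3]
tcp_rot: [-3.141, 0.003, 0.316]
contact_force: [-0.1, 0.6, -0.7]
grip_width: 59.5
finger_force: 30.0
```

>>> arm_command --gripper '[50,50,50,50,50]' --pt "-0.15 -0.95 0" --pt "-0.15 -0.95 0" --pt "-0.15 -0.95 0" --pt "-0.15 -0.95 0" --pt "0 0 0" --twist '[0,0,0,0,0]'

```text
time: 92.88
tool_pos: [398.3, 249.0, 123.4]
tcp_rot: [3.142, 0.003, 0.319]
contact_force: [0.2, -0.0, -1.5]
grip_width: 59.3
finger_force: 30.0
```

```bash
python3 - <<'E'
from h import *
todo((398,249),17);print(get_obs()['grip_width'])
E
```

```text
t 92.9 at [398.3 249.  123.4] yaw 18.3 dp to [398 249] [-0.01 -0.    4.26]
59.30446169239135
```

>>> arm_command --gripper '[50,50,50,50,50]' --pt "0 0 0.8" --pt "0 0 0.9" --pt "0 0 0.9" --pt "0 0 0.8" --pt "0 0 0.5" --twist '[0,0,0,0,0]'

```text
time: 93.5
tool_pos: [399.6, 247.2, 25.6]
tcp_rot: [3.141, 0.002, 0.315]
contact_force: [-0.4, -0.1, -1.7]
grip_width: 58.9
finger_force: 30.0
```

>>> arm_command --gripper '[50,50,50,50,50]' --pt "0 0 0.2" --pt "0 0 0.13" --pt "0 0 0" --pt "0 0 0" --pt "0 0 0" --twist '[0,0,0,0,0]'

```text
time: 94.12
tool_pos: [400.5, 248.1, 19.0]
tcp_rot: [3.142, -0.001, 0.316]
contact_force: [-0.2, -0.2, -2.4]
grip_width: 59.3
finger_force: 30.0
```

>>> arm_command --gripper '[74,74,74,74,74]' --pt "0 0 0" --pt "0 0 0" --pt "0 0 0" --pt "0 0 -0.5" --pt "0 0 -1" --twist '[0,0,0,0,0]'

```text
time: 94.75
tool_pos: [399.8, 247.7, 56.6]
tcp_rot: [3.141, 0.002, 0.316]
contact_force: [0.2, -0.6, 0.4]
grip_width: 74.2
finger_force: 0.0
```

>>> arm_command --gripper '[80,80,80,80,80]' --pt "0 0 -1" --pt "0 0 -1" --pt "0 0 -1" --pt "0 0 -1" --pt "0 0 -0.8" --twist '[0,0,0,0,0]'

```text
time: 95.38
tool_pos: [400.4, 248.0, 178.1]
tcp_rot: [-3.142, -0.002, 0.316]
contact_force: [0.3, 0.3, -0.4]
grip_width: 79.7
finger_force: 0.0
```

>>> arm_command --gripper '[80,80,80,80,80]' --pt "0.04 0.98 0" --pt "0.04 0.98 0" --pt "0.04 0.98 0" --pt "0.04 0.98 0" --pt "0.04 0.98 0" --twist '[0,0,0,0,0]'

```text
time: 96.0
tool_pos: [443.2, 132.3, 177.1]
tcp_rot: [3.141, -0.001, 0.316]
contact_force: [-0.2, -0.1, -0.3]
grip_width: 79.8
finger_force: 0.0
```

>>> arm_command --gripper '[80,80,80,80,80]' --pt "0.04 0.98 0" --pt "0.04 0.98 0" --pt "0.04 0.98 0" --pt "0.04 0.98 0" --pt "0.04 0.98 0" --twist '[0,0,0,0,0]'

```text
time: 96.62
tool_pos: [486.0, 17.4, 177.1]
tcp_rot: [3.141, -0.001, 0.316]
contact_force: [0.9, 0.4, -0.1]
grip_width: 79.9
finger_force: 0.0
```

```bash
python3 - <<'E'
from h import *
todo((594.6,-275.3),100)
t=capture('top');s=capture('scene');tray(t)
cv2.imwrite('pics/traw.png',cv2.cvtColor(t,cv2.COLOR_RGB2BGR))
for n,i in(('top',t),('scene',s)):
  for c,w,z in(('b',(594.6,-275.3),59),('y',(531,330),43),('o',(398,249),43)):
    print(c)
    try: rivets(n,i,c,w,z)
    except Exception as e: print(e)
E
```

```text
t 96.6 at [486.   17.4 177.1] yaw 18.1 dp to [ 594.6 -275.3] [ 0.49 12.48  3.08]
tray [236.5 294.9] [94.2 52. ] 58.8 [464.1 289.9]
b
top 34 [433.8 253.8] [ 574.  -279.9] press [ -22.5 -334.6]
top 21 [431.6 240.3] [ 612.6 -274.8] press [  15.1 -324.9]
top 21 [440.9 245.6] [ 597.2 -300.6] press [   3.  -352.4]
y
top 34 [227.7 275.1] [521.4 310.6] press [-145.9  245.2]
top 20 [215.5 270.7] [534.5 345.8] press [-137.1  281.7]
top 8 [217.4 281.1] [504.5 340.2] press [-166.2  272.6]
o
top 23 [249.  324.4] [380.3 249.2] press [-278.6  167.2]
top 20 [250.6 311.6] [416.6 244.8] press [-242.   167.3]
top 15 [258.1 321.8] [387.3 223.4] press [-268.5  142.5]
b
max() iterable argument is empty
y
scene 36 [215.7 342.6] [534.9 347.3] press [-136.9  283.2]
scene 34 [219.2 352.6] [510.7 352. ] press [-161.5  285. ]
scene 33 [234.6 338.1] [523.5 311.6] press [-143.9  246.5]
o
scene 38 [292.2 360.2] [417.4 244.2] press [-241.1  166.8]
scene 8 [296.9 367.4] [399.2 245.1] press [-259.3  165.5]
```

>>> arm_command --gripper '[80,80,80,80,80]' --pt "0 0 0" --pt "0 0 0" --pt "0 0 0" --pt "0 0 0" --pt "0 0 0" --twist '[-1,-1,-1,-1,-1]'

```text
time: 97.35
tool_pos: [485.4, 19.0, 176.8]
tcp_rot: [3.142, -0.0, 0.755]
contact_force: [0.5, -0.1, -0.4]
grip_width: 79.8
finger_force: 0.0
```

>>> arm_command --gripper '[80,80,80,80,80]' --pt "0 0 0" --pt "0 0 0" --pt "0 0 0" --pt "0 0 0" --pt "0 0 0" --twist '[-1,-1,-1,-1,-1]'

```text
time: 97.98
tool_pos: [485.5, 19.0, 176.8]
tcp_rot: [3.141, -0.0, 1.192]
contact_force: [0.0, -1.0, 0.4]
grip_width: 79.9
finger_force: 0.0
```

>>> arm_command --gripper '[80,80,80,80,80]' --pt "0 0 0" --pt "0 0 0" --pt "0 0 0" --pt "0 0 0" --pt "0 0 0" --twist '[-1,-1,-1,0,0]'

```text
time: 98.6
tool_pos: [485.7, 18.5, 176.5]
tcp_rot: [3.141, -0.0, 1.449]
contact_force: [-0.5, 0.5, -0.1]
grip_width: 80.1
finger_force: 0.0
```

```bash
python3 - <<'E'
from h import *
todo((594.4,-275.6),23)
E
```

```text
t 98.6 at [485.7  18.5 176.5] yaw 83.0 dp to [ 594.4 -275.6] [-11.15   5.75   6.14]
```

>>> arm_command --gripper '[80,80,80,80,80]' --pt "-0.93 0.48 0" --pt "-0.93 0.48 0" --pt "-0.93 0.48 0" --pt "-0.93 0.48 0" --pt "-0.93 0.48 0" --twist '[0,0,0,0,0]'

```text
time: 99.22
tool_pos: [531.6, -105.1, 176.3]
tcp_rot: [-3.142, -0.0, 1.449]
contact_force: [0.3, -0.0, -0.2]
grip_width: 80.0
finger_force: 0.0
```

>>> arm_command --gripper '[80,80,80,80,80]' --pt "-0.93 0.48 0" --pt "-0.93 0.48 0" --pt "-0.93 0.48 0" --pt "-0.93 0.48 0" --pt "-0.93 0.48 0" --twist '[0,0,0,0,0]'

```text
time: 99.85
tool_pos: [577.2, -227.7, 176.2]
tcp_rot: [-3.141, -0.0, 1.449]
contact_force: [0.4, -0.1, 0.1]
grip_width: 79.9
finger_force: 0.0
```

>>> arm_command --gripper '[80,80,80,80,80]' --pt "-0.93 0.48 0" --pt "-0.92 0.47 0.2" --pt "0 0 0.9" --pt "0 0 0.9" --pt "0 0 0.9" --twist '[0,0,0,0,0]'

```text
time: 100.48
tool_pos: [595.0, -275.7, 103.0]
tcp_rot: [-3.141, -0.0, 1.449]
contact_force: [0.7, -0.4, 0.2]
grip_width: 80.3
finger_force: 0.0
```

```bash
python3 - <<'E'
from h import *
todo((594.4,-275.6),23)
E
```

```text
t 100.5 at [ 595.  -275.7  103. ] yaw 83.0 dp to [ 594.4 -275.6] [ 0.   -0.02  3.2 ]
```

>>> arm_command --gripper '[80,80,80,80,80]' --pt "0 -0.02 0.7" --pt "0 0 0.7" --pt "0 0 0.7" --pt "0 0 0.6" --pt "0 0 0.48" --twist '[0,0,0,0,0]'

```text
time: 101.1
tool_pos: [594.5, -275.8, 23.2]
tcp_rot: [-3.141, -0.0, 1.45]
contact_force: [0.4, -0.6, 0.1]
grip_width: 79.9
finger_force: 0.0
```

>>> arm_command --gripper '[50,50,50,50,50]' --pt "0 0 0" --pt "0 0 0" --pt "0 0 0" --pt "0 0 0" --pt "0 0 0" --twist '[0,0,0,0,0]'

```text
time: 101.72
tool_pos: [595.0, -276.1, 24.9]
tcp_rot: [3.14, 0.001, 1.45]
contact_force: [0.8, -0.8, 2.7]
grip_width: 59.9
finger_force: 30.0
```

>>> arm_command --gripper '[50,50,50,50,50]' --pt "0 0 -0.6" --pt "0 0 -0.8" --pt "0 0 -0.9" --pt "0 0 -0.95" --pt "0 0 -0.95" --twist '[0,0,0,0,0]'

```text
time: 102.35
tool_pos: [594.3, -275.7, 130.7]
tcp_rot: [-3.142, 0.0, 1.45]
contact_force: [0.1, -0.3, -0.7]
grip_width: 59.8
finger_force: 30.0
```

>>> arm_command --gripper '[50,50,50,50,50]' --pt "0.6 -0.3 -0.1" --pt "0.94 -0.44 0" --pt "0.94 -0.44 0" --pt "0.94 -0.44 0" --pt "0.94 -0.44 0" --twist '[0,0,0,0,0]'

```text
time: 102.98
tool_pos: [555.0, -159.2, 130.8]
tcp_rot: [-3.139, -0.001, 1.451]
contact_force: [0.4, 0.5, -1.3]
grip_width: 59.8
finger_force: 30.0
```

>>> arm_command --gripper '[50,50,50,50,50]' --pt "0.94 -0.44 0" --pt "0.94 -0.44 0" --pt "0.94 -0.44 0" --pt "0.94 -0.44 0" --pt "0.94 -0.44 0" --twist '[0,0,0,0,0]'

```text
time: 103.6
tool_pos: [514.2, -36.3, 131.0]
tcp_rot: [-3.139, -0.0, 1.451]
contact_force: [-0.6, 0.4, -1.6]
grip_width: 59.7
finger_force: 30.0
```

>>> arm_command --gripper '[50,50,50,50,50]' --pt "0.94 -0.44 0" --pt "0.94 -0.44 0" --pt "0.94 -0.44 0" --pt "0.3 -0.2 0" --pt "0 0 0" --twist '[0,0,0,0,0]'

```text
time: 104.22
tool_pos: [487.0, 44.3, 131.5]
tcp_rot: [-3.141, 0.0, 1.451]
contact_force: [0.4, 0.0, -1.9]
grip_width: 59.6
finger_force: 30.0
```

>>> arm_command --gripper '[50,50,50,50,50]' --pt "0 0 0" --pt "0 0 0" --pt "0 0 0" --pt "0 0 0" --pt "0 0 0" --twist '[1,1,1,1,1]'

```text
time: 104.85
tool_pos: [487.9, 42.9, 131.5]
tcp_rot: [3.141, 0.0, 1.01]
contact_force: [-0.2, -0.4, -1.4]
grip_width: 59.9
finger_force: 30.0
```

>>> arm_command --gripper '[50,50,50,50,50]' --pt "0 0 0" --pt "0 0 0" --pt "0 0 0" --pt "0 0 0" --pt "0 0 0" --twist '[1,1,1,1,1]'

```text
time: 105.48
tool_pos: [487.9, 42.9, 131.5]
tcp_rot: [3.141, 0.0, 0.574]
contact_force: [-1.7, 0.4, -1.5]
grip_width: 59.4
finger_force: 30.0
```

>>> arm_command --gripper '[50,50,50,50,50]' --pt "0 0 0" --pt "0 0 0" --pt "0 0 0" --pt "0 0 0" --pt "0 0 0" --twist '[1,1,1,0,0]'

```text
time: 106.1
tool_pos: [487.8, 43.4, 131.6]
tcp_rot: [3.141, 0.0, 0.317]
contact_force: [-0.4, 0.5, -0.2]
grip_width: 60.0
finger_force: 30.0
```

```bash
python3 - <<'E'
from h import *
todo((492.8,67.1),47);print(get_obs()['grip_width'])
E
```

```text
t 106.1 at [487.8  43.4 131.6] yaw 18.1 dp to [492.8  67.1] [ 0.49 -0.84  3.38]
60.04591098026261
```

>>> arm_command --gripper '[50,50,50,50,50]' --pt "0.49 -0.84 0" --pt "0 0 0.8" --pt "0 0 0.9" --pt "0 0 0.9" --pt "0 0 0.3" --twist '[0,0,0,0,0]'

```text
time: 106.72
tool_pos: [492.2, 67.5, 58.1]
tcp_rot: [-3.141, 0.002, 0.317]
contact_force: [-0.0, 0.4, -0.9]
grip_width: 59.7
finger_force: 30.0
```

>>> arm_command --gripper '[50,50,50,50,50]' --pt "0 0 0.25" --pt "0 0 0.2" --pt "0 0 0" --pt "0 0 0" --pt "0 0 0" --twist '[0,0,0,0,0]'

```text
time: 107.35
tool_pos: [493.1, 67.6, 48.3]
tcp_rot: [3.141, -0.001, 0.316]
contact_force: [0.2, -0.1, -1.9]
grip_width: 59.6
finger_force: 30.0
```

>>> arm_command --gripper '[74,74,74,74,74]' --pt "0 0 0" --pt "0 0 0" --pt "0 0 0" --pt "0 0 -0.8" --pt "0 0 -1" --twist '[0,0,0,0,0]'

```text
time: 107.98
tool_pos: [492.4, 67.6, 93.1]
tcp_rot: [-3.141, 0.001, 0.316]
contact_force: [-0.0, -0.9, 0.3]
grip_width: 73.7
finger_force: 0.0
```

>>> arm_command --gripper '[74,74,45,45,45]' --pt "0 0 -1" --pt "0 0 -1" --pt "-0.4 0.85 0" --pt "-0.4 0.85 0" --pt "-0.4 0.85 0" --twist '[0,0,0,0,0]'

```text
time: 108.6
tool_pos: [484.0, -2.9, 143.1]
tcp_rot: [3.141, -0.0, 0.316]
contact_force: [0.9, -0.7, 0.2]
grip_width: 48.8
finger_force: 0.0
```

>>> arm_command --gripper '[45,45,45,45,45]' --pt "-0.4 0.85 0" --pt "-0.4 0.85 0" --pt "0 0 0" --pt "0 0 0" --pt "0 0 0" --twist '[0,0,-1,-1,-1]'

```text
time: 109.22
tool_pos: [478.3, -49.0, 143.0]
tcp_rot: [3.141, 0.0, 0.58]
contact_force: [-0.2, -0.4, -1.1]
grip_width: 44.8
finger_force: 0.0
```

>>> arm_command --gripper '[45,45,45,45,45]' --pt "0 0 0" --pt "0 0 0" --pt "0 0 0" --pt "0 0 0" --pt "0 0 0" --twist '[-1,-1,-1,-1,-1]'

```text
time: 109.85
tool_pos: [478.3, -48.9, 143.0]
tcp_rot: [3.142, 0.0, 1.017]
contact_force: [-0.4, -0.4, 0.4]
grip_width: 45.0
finger_force: 0.0
```

>>> arm_command --gripper '[45,45,45,45,45]' --pt "0 0 0" --pt "0 0 0" --pt "0 0 0" --pt "0 0 0" --pt "0 0 0" --twist '[-1,-1,-1,-1,-1]'

```text
time: 110.48
tool_pos: [478.3, -48.9, 143.0]
tcp_rot: [3.142, 0.0, 1.453]
contact_force: [0.3, -1.1, -1.0]
grip_width: 44.7
finger_force: 0.0
```

```bash
python3 - <<'E'
from h import *
todo(K(-145,0),49)
t=capture('top');s=capture('scene');tray(t)
for n,i in(('top',t),('scene',s)):rivets(n,i,'b',(492.8,67.1))
b=lambda im,x:cv2.resize(im[x[1]:x[1]+75,x[0]:x[0]+75],None,fx=5,fy=5,interpolation=2)
cv2.imwrite('pics/n5.png',cv2.cvtColor(np.hstack([b(s,(305,260)),b(t,(280,240))]),cv2.COLOR_RGB2BGR))
E
```

```text
t 110.5 at [478.3 -48.9 143. ] yaw 83.3 dp to [478.6 -50. ] [-0.04  0.02  3.76]
tray [236.5 294.9] [94.1 52.1] 58.7 [464.1 290. ]
top 26 [306.7 287.6] [482.7  82.2] press [-156.8   13.9]
top 25 [318.1 281. ] [500.8  50.2] press [-135.   -15.8]
top 25 [315.8 293.2] [466.9  57. ] press [-169.4  -13.1]
scene 48 [343.3 288.3] [481.5  79.8] press [-157.7   11.3]
scene 18 [348.9 277.6] [497.9  53.8] press [-138.3  -12.5]
scene 16 [346.8 297.7] [458.   87.9] press [-182.    16.5]
```

View pics/n5.png

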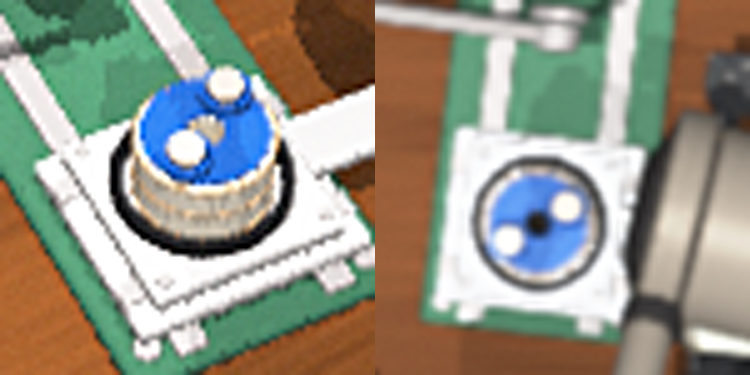

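>>> arm_command --gripper '[45,45,45,45,45]' --pt "-0.04 0.02 0.96" --pt "0 0 1" --pt "0 0 1" --pt "0 0 0.8" --pt "0 0 0" --twist '[0.05,0,0,0,0]'

```text
time: 111.2
tool_pos: [477.7, -49.7, 47.9]
tcp_rot: [-3.139, -0.0, 1.444]
contact_force: [-0.1, 0.1, -0.7]
grip_width: 44.9
finger_force: 0.0
```

>>> arm_command --gripper '[12,12,12,12,12]' --pt "0 0 0" --pt "0 0 0" --pt "0 0 0" --pt "0 0 0" --pt "-0.08 0.3 0" --twist '[0,0,0,0,0]'

```text
time: 111.82
tool_pos: [485.6, -52.5, 49.4]
tcp_rot: [-3.141, -0.0, 1.446]
contact_force: [-2.3, 2.2, 4.4]
grip_width: 17.0
finger_force: 30.0
```

>>> arm_command --gripper '[12,12,12,12,12]' --pt "-0.1 0.8 0" --pt "-0.1 0.9 0" --pt "-0.1 0.9 0" --pt "-0.1 0.9 0" --pt "-0.1 0.9 0" --twist '[0,0,0,0,0]'

```text
time: 112.45
tool_pos: [594.0, -78.8, 49.4]
tcp_rot: [-3.141, -0.0, 1.446]
contact_force: [-2.0, 2.2, 5.2]
grip_width: 17.4
finger_force: 30.0
```

>>> arm_command --gripper '[12,12,12,12,12]' --pt "0 0.9 0" --pt "0 0.66 0" --pt "0 0 0" --pt "0 0 0" --pt "0 0 0" --twist '[0,0,0,0,0]'

```text
time: 113.08
tool_pos: [632.1, -84.0, 49.5]
tcp_rot: [3.141, 0.0, 1.446]
contact_force: [1.0, -1.0, 5.8]
grip_width: 17.2
finger_force: 30.0
```

```bash
python3 - <<'E'
from h import *
todo(K(12.2,-14.4),49);print(get_obs()['grip_width'])
E
```

```text
t 113.1 at [632.1 -84.   49.5] yaw 82.8 dp to [632.9 -83.3] [0.03 0.03 0.02]
17.179772696160548
```

>>> arm_command --gripper '[12,12,45,45,45]' --pt "0.03 0.03 0" --pt "0 0 0" --pt "0 0 0" --pt "0 0 0" --pt "0 0 0" --twist '[0,0,0,0,0]'

```text
time: 113.7
tool_pos: [632.5, -83.0, 48.4]
tcp_rot: [-3.14, -0.0, 1.446]
contact_force: [-0.3, -0.4, 0.5]
grip_width: 42.2
finger_force: 0.0
```

>>> arm_command --gripper '[45,45,45,0,0]' --pt "0 0 -0.8" --pt "0 0 -1" --pt "0 0 -1" --pt "0 0 -1" --pt "0 0 -1" --twist '[0,0,0,0,0]'

```text
time: 114.32
tool_pos: [632.7, -83.1, 169.4]
tcp_rot: [-3.141, -0.0, 1.446]
contact_force: [0.9, 0.2, -0.0]
grip_width: 29.6
finger_force: 0.0
```

>>> arm_command --gripper '[0,0,0,0,0]' --pt "0 0 -1" --pt "0 0 -0.84" --pt "0.76 -0.2 0" --pt "1 -0.2 0" --pt "1 -0.2 0" --twist '[0,0,0,0,0]'

```text
time: 114.95
tool_pos: [625.7, -10.8, 213.3]
tcp_rot: [-3.139, -0.0, 1.446]
contact_force: [-0.4, 0.2, 0.6]
grip_width: 0.5
finger_force: 0.0
```

>>> arm_command --gripper '[0,0,0,0,0]' --pt "1 -0.2 0" --pt "1 -0.2 0" --pt "1 -0.2 0" --pt "1 -0.2 0" --pt "1 -0.2 0" --twist '[0,0,0,0,0]'

```text
time: 115.58
tool_pos: [616.1, 116.5, 213.2]
tcp_rot: [-3.139, 0.0, 1.447]
contact_force: [0.8, -0.8, 0.9]
grip_width: 0.3
finger_force: 0.0
```

>>> arm_command --gripper '[0,0,0,0,0]' --pt "1 -0.2 0" --pt "1 -0.2 0" --pt "1 -0.2 0" --pt "0 0 0" --pt "0 0 0" --twist '[0,0,0,0,0]'

```text
time: 116.2
tool_pos: [611.2, 190.7, 213.9]
tcp_rot: [-3.14, 0.001, 1.446]
contact_force: [-0.2, -0.1, -0.3]
grip_width: 0.4
finger_force: 0.0
```

```bash
python3 - <<'E'
from h import *
todo((609.5,190.5),105)
E
```

```text
t 116.2 at [611.2 190.7 213.9] yaw 82.9 dp to [609.5 190.5] [-0.02 -0.07  4.36]
```

>>> arm_command --gripper '[0,0,0,0,0]' --pt "-0.02 -0.07 0.6" --pt "0 0 0.6" --pt "0 0 0.6" --pt "0 0 0.6" --pt "0 0 0.6" --twist '[0,0,0,0,0]'

```text
time: 116.82
tool_pos: [610.5, 191.4, 139.8]
tcp_rot: [3.14, -0.002, 1.446]
contact_force: [0.1, 7.2, 8.6]
grip_width: 0.5
finger_force: 4.5
```

>>> arm_command --gripper '[0,0,0,0,0]' --pt "0 0 0.5" --pt "0 0 0.4" --pt "0 0 0.2" --pt "0 0 0" --pt "0 0 0" --twist '[0,0,0,0,0]'

```text
time: 117.45
tool_pos: [610.3, 189.5, 112.4]
tcp_rot: [3.141, 0.001, 1.446]
contact_force: [-1.2, -1.3, 7.5]
grip_width: 0.6
finger_force: 3.9
```

>>> arm_command --gripper '[0,0,0,0,0]' --pt "0 0 0.17" --pt "0 0 0.17" --pt "0 0 0.05" --pt "0 0 0" --pt "0 0 0" --twist '[0,0,0,0,0]'

```text
time: 118.08
tool_pos: [610.2, 188.0, 104.2]
tcp_rot: [3.141, 0.003, 1.446]
contact_force: [-5.4, -6.2, 16.2]
grip_width: 0.2
finger_force: 8.4
```

>>> arm_command --gripper '[0,0,0,0,0]' --pt "0 0 -0.8" --pt "0 0 -1" --pt "0 0 -1" --pt "0 0 -1" --pt "0 0 -0.8" --twist '[0,0,0,0,0]'

```text
time: 118.7
tool_pos: [609.9, 189.4, 217.3]
tcp_rot: [-3.14, 0.002, 1.445]
contact_force: [-0.1, 1.1, -0.2]
grip_width: 0.3
finger_force: 0.0
```

>>> arm_command --gripper '[0,0,0,0,0]' --pt "-1 0.2 0" --pt "-1 0.2 0" --pt "-1 0.2 0" --pt "-1 0.2 0" --pt "-1 0.2 0" --twist '[0,0,0,0,0]'

```text
time: 119.32
tool_pos: [618.8, 61.6, 216.0]
tcp_rot: [-3.139, 0.002, 1.445]
contact_force: [0.8, 0.3, -0.2]
grip_width: 0.3
finger_force: 0.0
```

>>> arm_command --gripper '[45,45,45,45,45]' --pt "-1 0.2 0" --pt "-1 0.2 0" --pt "-1 0.2 0" --pt "-1 0.2 0" --pt "-1 0.2 0" --twist '[0,0,0,0,0]'

```text
time: 119.95
tool_pos: [627.9, -65.5, 216.0]
tcp_rot: [-3.139, 0.001, 1.445]
contact_force: [0.8, -0.1, 0.3]
grip_width: 43.5
finger_force: 0.0
```

>>> arm_command --gripper '[45,45,45,45,45]' --pt "-0.75 0.2 0" --pt "0 0 0.9" --pt "0 0 1" --pt "0 0 0.9" --pt "0 0 0" --twist '[0,0,0,0,0]'

```text
time: 120.58
tool_pos: [629.8, -83.2, 145.1]
tcp_rot: [-3.136, -0.0, 1.446]
contact_force: [-0.0, -0.3, 0.3]
grip_width: 45.1
finger_force: 0.0
```

```bash
python3 - <<'E'
from h import *
todo(K(12.2,-14.4),49)
E
```

```text
t 120.6 at [629.8 -83.2 145.1] yaw 82.8 dp to [632.9 -83.3] [0.01 0.12 3.85]
```

>>> arm_command --gripper '[45,45,45,45,45]' --pt "0.01 0.1 1" --pt "0 0 1" --pt "0 0 1" --pt "0 0 0.85" --pt "0 0 0" --twist '[0,0,0,0,0]'

```text
time: 121.2
tool_pos: [633.1, -83.3, 50.6]
tcp_rot: [-3.139, -0.0, 1.446]
contact_force: [0.9, 0.2, -0.9]
grip_width: 44.8
finger_force: 0.0
```

>>> arm_command --gripper '[12,12,12,12,12]' --pt "0 0 0" --pt "0 0 0" --pt "0 0 0" --pt "0 0 0" --pt "0.23 -0.2 0" --twist '[0,0,0,0,0]'

```text
time: 121.82
tool_pos: [630.5, -77.7, 52.2]
tcp_rot: [3.139, 0.001, 1.445]
contact_force: [1.9, -2.7, 4.7]
grip_width: 17.2
finger_force: 30.0
```

>>> arm_command --gripper '[12,12,12,12,12]' --pt "0.4 -0.3 0" --pt "0.4 -0.3 0" --pt "0.2 -0.1 0" --pt "0 0 0" --pt "0 0 0" --twist '[0,0,0,0,0]'

```text
time: 122.45
tool_pos: [614.9, -48.5, 52.1]
tcp_rot: [3.141, -0.001, 1.447]
contact_force: [-0.8, 1.2, 7.8]
grip_width: 17.4
finger_force: 30.0
```

```bash
python3 - <<'E'
from h import *
todo(K(-10.4,16.3),49);print(get_obs()['grip_width'])
E
```

```text
t 122.5 at [614.9 -48.5  52.1] yaw 82.9 dp to [614.1 -50.1] [-0.07 -0.02  0.13]
17.37334981549712
```

>>> arm_command --gripper '[12,12,45,45,45]' --pt "-0.05 -0.02 0" --pt "0 0 0" --pt "0 0 0" --pt "0 0 0" --pt "0 0 0" --twist '[0,0,0,0,0]'

```text
time: 123.08
tool_pos: [614.1, -50.8, 51.0]
tcp_rot: [-3.14, -0.0, 1.446]
contact_force: [-0.1, 0.4, -0.1]
grip_width: 42.3
finger_force: 0.0
```

>>> arm_command --gripper '[45,45,45,0,0]' --pt "0 0 -0.7" --pt "0 0 -1" --pt "0 0 -1" --pt "0 0 -1" --pt "0 0 -1" --twist '[0,0,0,0,0]'

```text
time: 123.7
tool_pos: [614.7, -51.2, 171.2]
tcp_rot: [3.14, 0.0, 1.446]
contact_force: [-0.1, 0.4, 0.5]
grip_width: 29.7
finger_force: 0.0
```

>>> arm_command --gripper '[0,0,0,0,0]' --pt "0 0 -1" --pt "0 0 -0.84" --pt "0.5 -0.15 0" --pt "1 -0.15 0" --pt "1 -0.15 0" --twist '[0,0,0,0,0]'

```text
time: 124.32
tool_pos: [610.4, 13.7, 214.2]
tcp_rot: [-3.14, -0.0, 1.446]
contact_force: [-0.1, 0.2, -0.2]
grip_width: 0.6
finger_force: 0.0
```

>>> arm_command --gripper '[0,0,0,0,0]' --pt "1 -0.13 0" --pt "1 -0.13 0" --pt "1 -0.13 0" --pt "1 -0.13 0" --pt "1 -0.13 0" --twist '[0,0,0,0,0]'

```text
time: 124.95
tool_pos: [609.7, 140.0, 214.1]
tcp_rot: [-3.14, 0.0, 1.446]
contact_force: [0.9, -0.7, 0.4]
grip_width: 0.3
finger_force: 0.0
```

>>> arm_command --gripper '[0,0,0,0,0]' --pt "1 -0.13 0" --pt "1 -0.13 0" --pt "0 0 0" --pt "0 0 0" --pt "0 0 0" --twist '[0,0,0,0,0]'

```text
time: 125.58
tool_pos: [610.4, 188.0, 214.8]
tcp_rot: [-3.141, 0.0, 1.445]
contact_force: [0.1, 0.2, -0.2]
grip_width: 0.0
finger_force: 0.0
```

```bash
python3 - <<'E'
from h import *
todo((609.5,190.5),105)
E
```

```text
t 125.6 at [610.4 188.  214.8] yaw 82.8 dp to [609.5 190.5] [ 0.09 -0.05  4.39]
```

>>> arm_command --gripper '[0,0,0,0,0]' --pt "0.09 -0.05 0.6" --pt "0 0 0.6" --pt "0 0 0.6" --pt "0 0 0.6" --pt "0 0 0.6" --twist '[0,0,0,0,0]'

```text
time: 126.2
tool_pos: [609.8, 192.4, 139.9]
tcp_rot: [3.14, -0.002, 1.446]
contact_force: [-1.1, 7.1, 9.5]
grip_width: 0.3
finger_force: 4.6
```

>>> arm_command --gripper '[0,0,0,0,0]' --pt "0 0 0.5" --pt "0 0 0.4" --pt "0 0 0.25" --pt "0 0 0" --pt "0 0 0" --twist '[0,0,0,0,0]'

```text
time: 126.82
tool_pos: [609.5, 190.4, 111.2]
tcp_rot: [3.141, 0.001, 1.446]
contact_force: [-2.3, -0.6, 7.2]
grip_width: 0.5
finger_force: 3.9
```

>>> arm_command --gripper '[0,0,0,0,0]' --pt "0 0 0.17" --pt "0 0 0.17" --pt "0 0 0.05" --pt "0 0 0" --pt "0 0 0" --twist '[0,0,0,0,0]'

```text
time: 127.45
tool_pos: [609.4, 188.8, 102.9]
tcp_rot: [3.141, 0.004, 1.446]
contact_force: [-5.0, -6.7, 17.7]
grip_width: 0.7
finger_force: 8.8
```

>>> arm_command --gripper '[0,0,0,0,0]' --pt "0 0 -0.8" --pt "0 0 -1" --pt "0 0 -1" --pt "0 0 -1" --pt "0 0 -0.8" --twist '[0,0,0,0,0]'

```text
time: 128.07
tool_pos: [609.3, 190.3, 216.0]
tcp_rot: [-3.14, 0.002, 1.445]
contact_force: [-0.2, -0.2, 0.1]
grip_width: 0.2
finger_force: 0.0
```

>>> arm_command --gripper '[0,0,0,0,0]' --pt "-1 0.14 0" --pt "-1 0.14 0" --pt "-1 0.14 0" --pt "-1 0.14 0" --pt "-1 0.14 0" --twist '[0,0,0,0,0]'

```text
time: 128.7
tool_pos: [610.6, 63.4, 214.8]
tcp_rot: [-3.139, 0.002, 1.446]
contact_force: [-0.2, 0.1, -0.8]
grip_width: 0.4
finger_force: 0.0
```

>>> arm_command --gripper '[45,45,45,45,45]' --pt "-1 0.14 0" --pt "-1 0.14 0" --pt "-1 0.14 0" --pt "-1 0.14 0" --pt "-0.55 0.06 0" --twist '[0,0,0,0,0]'

```text
time: 129.32
tool_pos: [611.8, -51.5, 215.0]
tcp_rot: [-3.139, 0.001, 1.444]
contact_force: [0.3, 0.3, -0.0]
grip_width: 43.4
finger_force: 0.0
```

>>> arm_command --gripper '[45,45,45,45,45]' --pt "0 0 0.9" --pt "0 0 1" --pt "0 0 0.9" --pt "0 0 0" --pt "0 0 0" --twist '[0,0,0,0,0]'

```text
time: 129.95
tool_pos: [612.8, -49.9, 147.1]
tcp_rot: [3.141, 0.0, 1.446]
contact_force: [1.1, -0.6, 0.1]
grip_width: 44.7
finger_force: 0.0
```

```bash
python3 - <<'E'
from h import *
todo(K(-10.4,16.3),49)
E
```

```text
t 129.9 at [612.8 -49.9 147.1] yaw 82.8 dp to [614.1 -50.1] [-0.    0.05  3.92]
```

>>> arm_command --gripper '[45,45,45,45,45]' --pt "0 0.05 1" --pt "0 0 1" --pt "0 0 1" --pt "0 0 0.9" --pt "0 0 0" --twist '[0,0,0,0,0]'

```text
time: 130.57
tool_pos: [613.3, -49.9, 48.4]
tcp_rot: [-3.14, 0.0, 1.446]
contact_force: [0.2, -0.0, -0.2]
grip_width: 45.3
finger_force: 0.0
```

>>> arm_command --gripper '[12,12,12,12,12]' --pt "0 0 0" --pt "0 0 0" --pt "0 0 0" --pt "0 0 0" --pt "-0.05 -0.3 0" --twist '[0,0,0,0,0]'

```text
time: 131.2
tool_pos: [607.2, -50.3, 49.7]
tcp_rot: [3.139, -0.0, 1.446]
contact_force: [1.4, 0.6, 4.6]
grip_width: 17.4
finger_force: 30.0
```

>>> arm_command --gripper '[12,12,12,12,12]' --pt "-0.12 -0.8 0" --pt "-0.12 -0.9 0" --pt "-0.12 -0.9 0" --pt "-0.12 -0.9 0" --pt "-0.12 -0.9 0" --twist '[0,0,0,0,0]'

```text
time: 131.82
tool_pos: [495.1, -51.4, 49.7]
tcp_rot: [3.139, 0.0, 1.446]
contact_force: [2.8, 1.2, 3.4]
grip_width: 17.4
finger_force: 30.0
```

>>> arm_command --gripper '[12,12,12,45,45]' --pt "0 -0.6 0" --pt "0 -0.08 0" --pt "0 0 0" --pt "0 0 0" --pt "0 0 0" --twist '[0,0,0,0,0]'

```text
time: 132.45
tool_pos: [477.4, -49.2, 48.4]
tcp_rot: [-3.139, -0.0, 1.446]
contact_force: [0.5, -0.6, -0.3]
grip_width: 33.3
finger_force: 0.0
```

>>> arm_command --gripper '[45,45,45,45,76]' --pt "0 0 -0.7" --pt "0 0 -1" --pt "0 0 -1" --pt "0 0 -0.9" --pt "0 0 0" --twist '[0,0,0,0,1]'

```text
time: 133.07
tool_pos: [478.7, -49.5, 140.2]
tcp_rot: [3.14, 0.0, 1.357]
contact_force: [0.4, -0.3, -0.3]
grip_width: 50.5
finger_force: 0.0
```

>>> arm_command --gripper '[76,76,76,76,76]' --pt "0 0 0" --pt "0 0 0" --pt "0 0 0" --pt "0 0 0" --pt "0 0 0" --twist '[1,1,1,1,1]'

```text
time: 133.7
tool_pos: [477.6, -49.2, 138.3]
tcp_rot: [-3.14, 0.001, 0.919]
contact_force: [0.3, 0.7, 0.4]
grip_width: 75.6
finger_force: 0.0
```

>>> arm_command --gripper '[76,76,76,76,76]' --pt "0 0 0" --pt "0 0 0" --pt "0 0 0" --pt "0 0 0" --pt "0 0 0" --twist '[1,1,1,1,1]'

```text
time: 134.32
tool_pos: [477.6, -49.2, 138.4]
tcp_rot: [-3.14, 0.002, 0.483]
contact_force: [0.1, -0.1, 0.1]
grip_width: 75.8
finger_force: 0.0
```

>>> arm_command --gripper '[76,76,76,76,76]' --pt "0 0 0" --pt "0 0 0" --pt "0 0 0" --pt "0 0 0" --pt "0 0 0" --twist '[1,0.9,0,0,0]'

```text
time: 134.95
tool_pos: [478.1, -49.4, 138.8]
tcp_rot: [-3.141, 0.0, 0.321]
contact_force: [-1.1, 0.5, 0.8]
grip_width: 75.9
finger_force: 0.0
```

```bash
python3 - <<'E'
from h import *
c=RAM-145.9*XP-.95*YP
todo(c,46.5)
t=capture('top');s=capture('scene');tray(t)
for n,i in(('top',t),('scene',s)):
    rivets(n,i,'b',c,73)
    print([proj(n,(*(RAM+p[0]*XP+p[1]*YP),z)).round(1).tolist() for p in((-157.2,14.4),(-134.6,-16.3)) for z in(81,73)])
  
for c,w in(('y',(531,330)),('o',(398,249))):print(c);rivets('top',t,c,w,35)
E
```

```text
t 134.9 at [478.1 -49.4 138.8] yaw 18.4 dp to [491.8  66.2] [ 1.98 -4.22  3.69]
tray [236.5 294.9] [94.1 52.1] 58.7 [464.1 290. ]
top 27 [317.9 281.1] [500.4  50.7] press [-135.4  -15.3]
top 24 [306.3 287.9] [482.   83.7] press [-157.7   15.2]
top 14 [312.1 294.4] [463.4  67.6] press [-174.2   -3. ]
[[306.5, 287.7], [306.6, 287.7], [318.3, 280.8], [318.3, 280.9]]
scene 27 [349.6 278.8] [499.9  50.5] press [-136.   -15.6]
scene 26 [341.7 291.8] [481.   83.8] press [-158.7   15.2]
scene 18 [356.8 279.3] [490.3  38.7] press [-144.   -28.5]
[[341.9, 288.7], [341.7, 291.1], [349.7, 275.8], [349.5, 278.2]]
y
top 34 [227.7 275.1] [521.6 312.1] press [-145.9  246.7]
top 20 [215.5 270.7] [534.8 347.4] press [-137.   283.4]
top 8 [217.4 281.1] [504.7 341.9] press [-166.3  274.2]
o
top 23 [249.  324.4] [379.8 250.3] press [-279.2  168.3]
top 20 [250.6 311.6] [416.2 246. ] press [-242.5  168.4]
top 15 [258.1 321.8] [386.8 224.4] press [-269.1  143.4]
```

>>> arm_command --gripper '[76,76,76,76,76]' --pt "0.4 -0.84 0" --pt "0.4 -0.84 0" --pt "0.4 -0.84 0" --pt "0.4 -0.85 0" --pt "0.38 -0.85 0" --twist '[0,0,0,0,0]'

```text
time: 135.68
tool_pos: [492.1, 67.1, 139.0]
tcp_rot: [3.141, -0.0, 0.32]
contact_force: [-0.5, 0.3, 0.1]
grip_width: 75.6
finger_force: 0.0
```

>>> arm_command --gripper '[76,76,76,76,76]' --pt "0 0 0.8" --pt "0 0 0.9" --pt "0 0 0.9" --pt "0 0 0.7" --pt "0 0 0.38" --twist '[0,0,0,0,0]'

```text
time: 136.3
tool_pos: [491.7, 66.3, 46.1]
tcp_rot: [-3.141, 0.001, 0.32]
contact_force: [-0.1, 0.1, 0.8]
grip_width: 76.2
finger_force: 0.0
```

>>> arm_command --gripper '[50,50,50,50,50]' --pt "0 0 0" --pt "0 0 0" --pt "0 0 0" --pt "0 0 0" --pt "0 0 0" --twist '[0,0,0,0,0]'

```text
time: 136.93
tool_pos: [492.4, 66.3, 47.5]
tcp_rot: [3.141, -0.001, 0.32]
contact_force: [-0.7, 0.3, 4.6]
grip_width: 59.5
finger_force: 30.0
```

>>> arm_command --gripper '[50,50,50,50,50]' --pt "0 0 -0.5" --pt "0 0 -0.8" --pt "0 0 -0.9" --pt "0 0 -0.9" --pt "0 0 0" --twist '[0,0,0,0,0]'

```text
time: 137.55
tool_pos: [493.1, 66.3, 126.2]
tcp_rot: [3.14, -0.004, 0.32]
contact_force: [0.7, -0.4, -1.0]
grip_width: 59.5
finger_force: 30.0
```

>>> arm_command --gripper '[50,50,50,50,50]' --pt "0.12 -0.6 0" --pt "0.18 -0.9 0" --pt "0.18 -0.9 0" --pt "0.18 -0.9 0" --pt "0.18 -0.9 0" --twist '[0,0,0,0,0]'

```text
time: 138.18
tool_pos: [477.7, 174.1, 123.1]
tcp_rot: [-3.141, 0.003, 0.32]
contact_force: [-0.8, 0.2, -1.8]
grip_width: 60.1
finger_force: 30.0
```

>>> arm_command --gripper '[50,50,50,50,50]' --pt "0.18 -0.9 0" --pt "0.18 -0.9 0" --pt "0.18 -0.95 0" --pt "0.18 -0.95 0" --pt "0.18 -0.9 0" --twist '[0,0,0,0,0]'

```text
time: 138.8
tool_pos: [462.6, 290.2, 123.0]
tcp_rot: [3.141, 0.003, 0.321]
contact_force: [0.6, -0.1, -1.4]
grip_width: 59.8
finger_force: 30.0
```

```bash
python3 - <<'E'
from h import *
todo((463.5,289),17.5);print(get_obs()['grip_width'])
t=capture('top')
for c,w in(('y',(531,330)),('o',(398,249))):
    try:print(c);rivets('top',t,c,w,35)
    except Exception as e:print(e)
E
```

```text
t 138.8 at [462.6 290.2 123. ] yaw 18.4 dp to [463.5 289. ] [0.02 0.06 4.22]
59.83497121088323
y
o
top 13 [248.2 324.6] [379.2 252.9] press [-280.1  170.8]
top 7 [252.3 310. ] [420.6 241. ] press [-237.6  164. ]
```

>>> arm_command --gripper '[50,50,50,50,50]' --pt "0.02 0.02 0.8" --pt "0 0 0.9" --pt "0 0 0.9" --pt "0 0 0.8" --pt "0 0 0.5" --twist '[0,0,0,0,0]'

```text
time: 139.48
tool_pos: [463.4, 288.4, 25.0]
tcp_rot: [3.141, 0.003, 0.32]
contact_force: [-0.2, 0.3, -1.2]
grip_width: 59.7
finger_force: 30.0
```

>>> arm_command --gripper '[50,50,50,50,50]' --pt "0 0 0.2" --pt "0 0 0.14" --pt "0 0 0" --pt "0 0 0" --pt "0 0 0" --twist '[0,0,0,0,0]'

```text
time: 140.1
tool_pos: [465.0, 288.6, 18.8]
tcp_rot: [-3.142, -0.001, 0.32]
contact_force: [0.0, -0.4, -0.6]
grip_width: 60.0
finger_force: 30.0
```

>>> arm_command --gripper '[74,74,74,74,74]' --pt "0 0 0" --pt "0 0 0" --pt "0 0 0" --pt "0 0 -0.5" --pt "0 0 -1" --twist '[0,0,0,0,0]'

```text
time: 140.72
tool_pos: [464.2, 288.3, 56.2]
tcp_rot: [3.141, 0.002, 0.32]
contact_force: [0.3, 0.4, 0.5]
grip_width: 74.1
finger_force: 0.0
```

>>> arm_command --gripper '[74,74,74,74,74]' --pt "0 0 -1" --pt "0 0 -1" --pt "0 0 -1" --pt "0 0 -1" --pt "0 0 -0.8" --twist '[0,0,0,0,0]'

```text
time: 141.35
tool_pos: [464.9, 288.6, 178.0]
tcp_rot: [-3.141, -0.002, 0.32]
contact_force: [0.7, -1.0, 0.2]
grip_width: 74.1
finger_force: 0.0
```

>>> arm_command --gripper '[74,74,74,74,74]' --pt "0.1 1 0" --pt "0.1 1 0" --pt "0.1 1 0" --pt "0.1 1 0" --pt "0.1 1 0" --twist '[0,0,0,0,0]'

```text
time: 141.98
tool_pos: [516.2, 173.1, 176.9]
tcp_rot: [3.141, -0.001, 0.32]
contact_force: [0.2, 0.0, 0.1]
grip_width: 73.7
finger_force: 0.0
```

>>> arm_command --gripper '[74,74,74,74,74]' --pt "0.1 1 0" --pt "0.1 1 0" --pt "0.1 1 0" --pt "0.1 1 0" --pt "0.1 1 0" --twist '[0,0,0,0,0]'

```text
time: 142.6
tool_pos: [567.4, 58.3, 176.9]
tcp_rot: [3.141, -0.001, 0.32]
contact_force: [-0.9, 0.0, -0.2]
grip_width: 74.2
finger_force: 0.0
```

>>> arm_command --gripper '[74,74,74,74,74]' --pt "0 0 0" --pt "0 0 0" --pt "0 0 0" --pt "0 0 0" --pt "0 0 0" --twist '[0,0,0,0,0]'

```text
time: 143.22
tool_pos: [567.0, 59.5, 176.0]
tcp_rot: [3.142, 0.0, 0.321]
contact_force: [0.2, 0.0, 0.3]
grip_width: 73.8
finger_force: 0.0
```

```bash
python3 - <<'E'
from h import *
o=get_obs();print(o['tool_pos'],o['time'])
s=capture('scene');crop(s,(130,220,400,430),2.9,'pics/fin.png')
E
```

```text
[567.02539539  59.51854709 175.99678151] 143.225
```

View pics/fin.png

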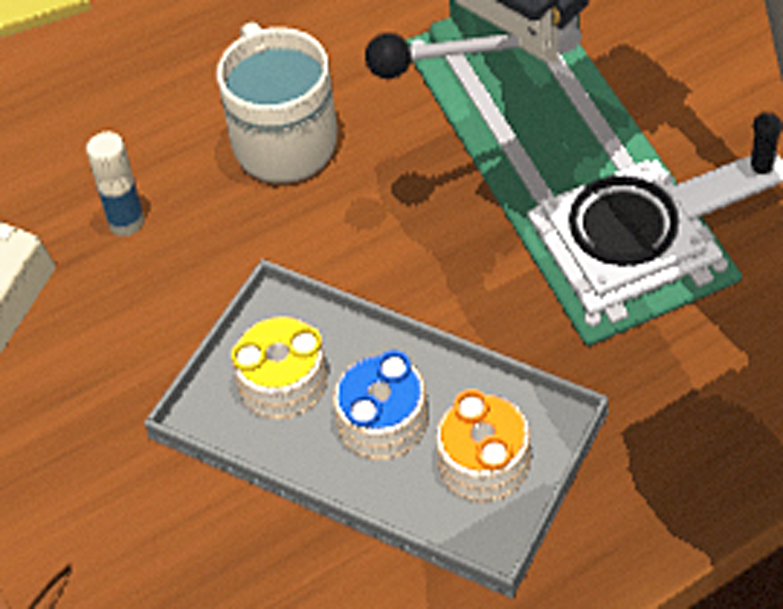

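```bash
python3 -c "
from plant import *
print(close_job())"
```

```text
the job is handed in; nothing more can be done
None
```

All three reels (yellow, orange, blue) have both rivets pressed home and stand flat, rivets up, in the grey tray. The table is drawn out, the mug and glue stick look undisturbed in the last picture, the tape roll was last checked after the first reel, and the job was handed in at about 143 s of 210 s.

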